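# Put the ward's handhelds back on charge

### The arm

A 7-joint arm with a two-finger parallel gripper is mounted at the origin on the work surface. World frame = base frame: x ahead of the robot, y to its left, z up, the work surface at z = 0. Lengths are in m, angles in rad, forces in N, time in s.
With the tool pointing down it reaches from about 0.425 to 0.925 m from the base axis. Payload 6.8 kg.
Tool frame: the origin (TCP) lies between the finger pads; the fingertips stand 17 mm ahead of it and the grasp point (between the pads) lies 2 mm behind it; x points along the fingers, y is the direction in which the jaws open and shut, and the axes are right-handed (so a half turn about x gives the same grasp; the last joint's range is limited). The gripper opens to 85 mm and grips with 20 to 120 N. Pads are 22 mm wide; open, the fingers measure 114 mm over their backs; the gripper's body (76 mm by 85 mm) begins 54 mm behind the grasp point. The pads swing forward as they close: fully open they stand 13 mm farther back than shut.
Start: joints at [1.172, 0.477, 0.022, 1.555, -0.011, 1.109, -0.083], TCP at [0.194, -0.647, 0.248] pointing down, gripper open.
Joint ranges: [-2.96, 2.96], [-0.34, 2.1], [-1.41, 1.46], [0.24, 2.44], [-1.37, 4.51], [0.17, 1.92], [-2.96, 2.96]. Speed limits (rad/s): [2.39, 2.39, 3.14, 3.14, 3.14, 3.14, 3.14].

### API

Orientations are given as a rotation vector (axis times angle).
In Python, from bench import r gives the robot as it stands. The module is installed in compiled form; this text tells all that it offers.
- The arm moves only by the tool apply_moves, never from a script. Its argument "increments" is text: rows parted by semicolons, each of 7 numbers parted by spaces: the finger opening in mm, from 0 to 85.4, then the shift along the tool's x, y, z normalised to -1 to 1, where 1 is 100 cm, then the turn, a rotation vector about the tool's x, y, z normalised to -1 to 1, where 1 is 0.12 rad. In form: gripper x y z wx wy wz; .... A call has exactly 8 rows; each row shifts and turns the commanded pose from where the row before left it, along the tool's axes as they then stand; what a row does not reach is not made up. A row lasts 1/10 s, in which the tool goes at most 50 mm and 8.59 degrees, less where a joint would pass 70% of its speed; a pose out of reach is approached as far as the arm can. A call with a number of a shift or a turn outside -1 to 1 is refused whole. A call with a gripper value outside its range is refused whole. The fingers move at their own pace and stop on an object; "squeeze" is the grip in N (left out, the last holds). Time passes only in rows, so rows that do not move let the fingers close, or fill a call up. It gives the time, the measured TCP pose, the force and the opening at its end, in the units of the state.
- r.get_obs(): the state, without advancing time (a new reading comes with each control period).
- r.grab_frame(name): name is "scene" or "side" or "wrist"; returns a dict with "color" (480x640x3 uint8, blue, green, red), "fx", "fy", "cx", "cy" (pixels), "origin" and "orientation" of the camera in the world. Camera axes: x right, y up, looking along -z (the intrinsics and any distortion apply to the point x, -y, -z); pixel columns grow to the right and rows downward; lengths in m; the calibration is good to about 2 mm. A picture is of the moment at which its call begins. There is no depth.
- r.hand_in(): hands the job in, once; it reports no verdict.
The state is a dict: "clock": time; "joints": joint angles; "qvel": joint speeds; "tau": joint torques, N m; "tcp_pos": TCP position; "orientation": TCP orientation; "contact_force": force on the tool from outside, world axes, zero at the start; "moment": the same for the moment, N m; "grip_width": finger opening in m.
Only numpy, scipy, OpenCV 4.12 (cv2) and the standard library are available. Lean on these libraries where they do the work, as an engineer would, in place of code of your own. Each camera call takes 0.05 s, during which the arm holds its last target. There are 200 camera calls.

### The job

It is the end of the shift at the nurses' counter: pick out the four cordless handhelds (phone, glucose meter, barcode scanner and pager) and put each one face up into its own charging cradle, the one shaped for it, fully down and flat in the pocket with its contact end at the cradle's contacts. Set them down rather than dropping them, and leave the calculator and the stapler where they lie.

Things in the scene. Friction and masses are not known exactly. Their poses are not given: they have to be found in the camera images.
- phone_centre (a point): Cordless phone handset, light grey, lying on its back: long slim bar, 130 long x 46 wide x 24 thick, display, twelve keys. Point: half-way up, on the middle line, 65 mm from the tail end. Axes: x from the tail end (two brass contacts) to the earpiece end, y across (grip along y), z up. 150 g or so.
- meter_centre (a point): Glucose meter, light grey, lying on its back: broad, 117 long x 62 wide x 28 thick, its last 14 mm a dark strip port 34 wide; big square display, three round buttons. Point: half-way up, on the middle line, 57 mm from the tail end. Axes: x from the tail end (two brass contacts) to the strip port end, y across (grip along y), z up. 200 g or so.
- scanner_centre (a point): Barcode scanner, black, lying flat, T-shaped: handle 38 wide (from -64 to +28 mm along x), head 62 wide (+28 to +66), 30 thick. Point: half-way up, on the middle line, on the handle: grip here. Axes: x from the tail end (two brass contacts) to the scan head end, y across (grip along y), z up. 170 g or so.
- pager_centre (a point): Staff pager, black, lying on its back: the shortest, 76 long x 52 wide x 22 thick, small display, two keys. Point: half-way up, on the middle line, 38 mm from the tail end. Axes: x from the tail end (two brass contacts) to the display end, y across (grip along y), z up. 100 g or so.
- phone_cradle: Fixed light grey charging cradle of the phone, 172 x 70 x 25 high. Pocket of the phone's outline, black floor: 4 mm play all round, 9 at the flared rim; floor 12 mm up, walls 11 above it, open at mid-sides for fingers (66 mm). Origin: centre of underside; +x away from the lamp bar and brass contacts. Seated, the phone's point is 9.0 mm along +x, y 0, 24 mm up, same axes.
- meter_cradle: Fixed light grey charging cradle of the meter, 159 x 86 x 25 high. Pocket of the meter's outline, black floor: 4 mm play all round, 9 at the flared rim; floor 12 mm up, walls 11 above it, open at mid-sides for fingers (66 mm). Origin: centre of underside; +x away from the lamp bar and brass contacts. Seated, the meter's point is 7.5 mm along +x, y 0, 26 mm up, same axes.
- scanner_cradle: Fixed light grey charging cradle of the scanner, 172 x 86 x 25 high. Pocket of the scanner's T outline, black floor: 4 mm play all round, 9 at the flared rim; floor 12 mm up, walls 11 above it, open at mid-sides for fingers (66 mm). Origin: centre of underside; +x away from the lamp bar and brass contacts. Seated, the scanner's point is 8.0 mm along +x, y 0, 27 mm up, same axes.
- pager_cradle: Fixed light grey charging cradle of the pager, 118 x 76 x 25 high. Pocket of the pager's outline, black floor: 4 mm play all round, 9 at the flared rim; floor 12 mm up, walls 11 above it, open at mid-sides for fingers (56 mm). Origin: centre of underside; +x away from the lamp bar and brass contacts. Seated, the pager's point is 9.0 mm along +x, y 0, 23 mm up, same axes.
- calculator_centre (a point): Pocket calculator, black with rows of light keys, 118 x 70 x 14 high, solar powered; not to be moved. The point is its centre, half-way up; x along its length, z up.
- stapler_centre (a point): Black and steel desk stapler, 136 long x 36 wide x 52 high, loose; not to be moved. The point is above the middle of its base, 25 mm up; x along its length, z up.
Not all that is in view belongs to the job. Leave any orange or pink look-alike of the part that bears pager_centre alone.

How it is judged:
At the end, for the whole second after the job is handed in: Each of the four handhelds rests face up in the pocket of its own cradle: within 8 mm of its seat along and across and 3 mm in height, tilted less than 0.08 rad, turned less than 0.15 rad, contact end at the contacts, released and at rest (x of phone_centre in the frame of phone_cradle between 0.001 and 0.017 m and y of phone_centre in the frame of phone_cradle between -0.008 and 0.008 m and z of phone_centre in the frame of phone_cradle between 0.021 and 0.027 m and angle between the x axis of phone_centre and the x axis of phone_cradle, either way round below 0.15 rad and x of phone_cradle in the frame of phone_centre below 0 m and angle between each of phone_centre, meter_centre, scanner_centre, pager_centre's own z axis and vertical below 0.08 rad and linear speed of each of phone, meter, scanner, pager below 0.02 m/s and x of meter_centre in the frame of meter_cradle between -0.0005 and 0.0155 m and y of meter_centre in the frame of meter_cradle between -0.008 and 0.008 m and z of meter_centre in the frame of meter_cradle between 0.023 and 0.029 m and angle between the x axis of meter_centre and the x axis of meter_cradle, either way round below 0.15 rad and x of meter_cradle in the frame of meter_centre below 0 m and x of scanner_centre in the frame of scanner_cradle between -0 and 0.016 m and y of scanner_centre in the frame of scanner_cradle between -0.008 and 0.008 m and z of scanner_centre in the frame of scanner_cradle between 0.024 and 0.03 m and angle between the x axis of scanner_centre and the x axis of scanner_cradle, either way round below 0.15 rad and x of scanner_cradle in the frame of scanner_centre below 0 m and x of pager_centre in the frame of pager_cradle between 0.001 and 0.017 m and y of pager_centre in the frame of pager_cradle between -0.008 and 0.008 m and z of pager_centre in the frame of pager_cradle between 0.02 and 0.026 m and angle between the x axis of pager_centre and the x axis of pager_cradle, either way round below 0.15 rad and x of pager_cradle in the frame of pager_centre below 0 m); the robot touches nothing.
It fails at once if the calculator is moved by more than 2 cm (distance of calculator_centre from where it was at the start of the episode above 0.02 m).
It fails at once if the stapler is moved by more than 2 cm (distance of stapler_centre from where it was at the start of the episode above 0.02 m).
It fails at once if a handheld is dropped (falls free for more than about 25 mm) ((contact force between the fingers and phone below 0.05 N and linear speed of phone above 0.7 m/s) or (contact force between the fingers and meter below 0.05 N and linear speed of meter above 0.7 m/s) or (contact force between the fingers and scanner below 0.05 N and linear speed of scanner above 0.7 m/s) or (contact force between the fingers and pager below 0.05 N and linear speed of pager above 0.7 m/s)).
It also fails if it takes over 120 s, if anything falls off the work surface, if the arm or the gripper's body presses on something with over 40 N, if the wrist force passes 120 N, or if a joint passes its speed limit or range.

## Working session

There is one attempt and no reset: what is moved stays moved. The work goes in short steps, Python scripts to look and compute and a tool call to move; the robot and the scene stay as the last step left them, time stands still between calls to the robot, and variables do not carry over. Pictures are saved under pics/ and viewed, about 12 in all and at most 16, crops included, and the job is handed in when it is done.

Besides the shell and the picture viewer there is one more tool, called after "Request:" by a JSON object that holds its "name" and its "arguments", one argument or row to a line. apply_moves: Moves the arm, as the interface text tells. Scaled input: -1 to 1 covers 100 cm each way for a shift and 0.12 rad each way for a turn. Its arguments: {"type":"object","properties":{"increments":{"type":"string"},"squeeze":{"type":"number"}},"required":["increments"]}

```bash
ls; mkdir -p pics; python3 - <<'E'
from bench import r
import cv2
o=r.get_obs(); print(o)
for n in ("scene","side"):
    f=r.grab_frame(n); cv2.imwrite(f"pics/{n}0.png",f["color"]); print({k:v for k,v in f.items() if k!="color"})
E
```

```text
pics
{'clock': 0.0, 'joints': array([ 1.17189756,  0.47780677,  0.02233024,  1.55646126, -0.01149423,
        1.10931544, -0.08312148]), 'qvel': array([-1.22355735e-03,  1.39453817e-03,  5.32951278e-05, -6.69260837e-04,
        1.89544347e-04, -7.30763313e-04, -8.13672468e-05]), 'tau': array([-8.93077813e-04, -5.96463168e+01,  1.60726983e+00, -2.81205028e+01,
        1.23990630e-02,  9.38409416e-03, -6.64696313e-05]), 'tcp_pos': array([ 0.1933613 , -0.64611478,  0.2473169 ]), 'orientation': array([ 2.06559661,  0.30444257, -2.06644769]), 'contact_force': array([ 0.56309406, -0.44853002, -0.70602279]), 'moment': array([-0.02368451,  0.0088688 , -0.04419086]), 'grip_width': 0.0856775273174541}
{'fx': 507.9974201019325, 'fy': 507.9974201019325, 'cx': 320.32978869447237, 'cy': 243.59864903340642, 'origin': array([ 1.31549271, -0.11650071,  0.94013103]), 'orientation': array([0.62391154, 0.52422175, 1.31588446])}
{'fx': 623.0421065960325, 'fy': 623.0421065960325, 'cx': 323.14888322610307, 'cy': 237.16130646763045, 'origin': array([0.21274352, 1.37935698, 0.85670019]), 'orientation': array([ 0.14761838, -1.49079247, -2.58021246])}
```

View pics/scene0.png

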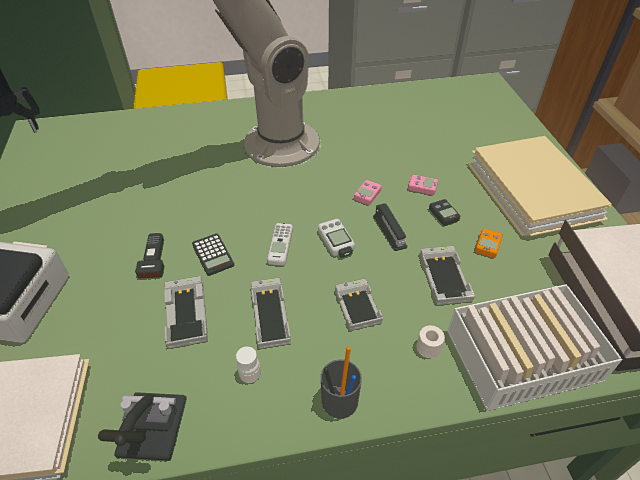

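View pics/side0.png

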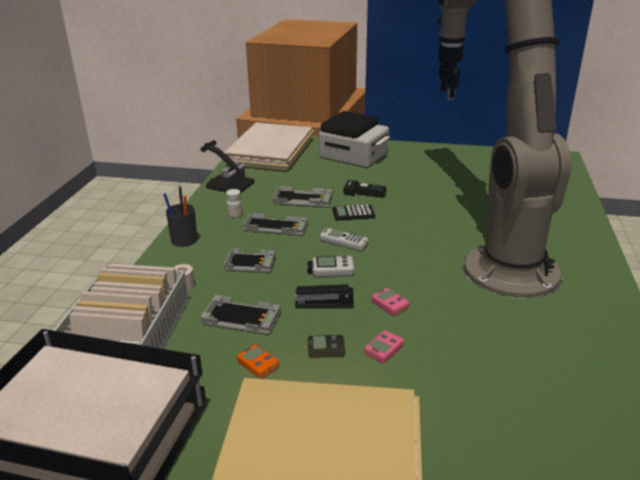

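Scene view: the scanner (150,255), calculator (212,253), phone (280,243), meter (337,238), stapler (390,226) and pager (444,212) lie in a row. The cradles are scanner (185,312), phone (270,312), pager (358,304) and meter (446,275), with contacts toward the robot. I'll enlarge it for measuring.

```bash
cat > h.py <<'E'
import numpy as np, cv2
from scipy.spatial.transform import Rotation as R
def ray(f,u,v):
    d=np.array([(u-f["cx"])/f["fx"],-(v-f["cy"])/f["fy"],-1.0]); return R.from_rotvec(f["orientation"]).apply(d)
def pix2w(f,u,v,z):
    d=ray(f,u,v); o=np.array(f["origin"]); return o+d*(z-o[2])/d[2]
def w2pix(f,p):
    c=R.from_rotvec(f["orientation"]).inv().apply(np.array(p)-f["origin"]); return np.array([f["cx"]+f["fx"]*c[...,0]/-c[...,2],f["cy"]-f["fy"]*c[...,1]/-c[...,2]]).T
def crop(img,u,v,w,h,s,name):
    c=cv2.resize(img[v:v+h,u:u+w],None,fx=s,fy=s,interpolation=cv2.INTER_CUBIC)
    for i in range(0,w,10): cv2.putText(c,str(u+i),(i*s,8),0,.28,(0,255,255),1); cv2.line(c,(i*s,10),(i*s,14),(0,255,255),1)
    for i in range(10,h,10): cv2.putText(c,str(v+i),(0,i*s+3),0,.28,(0,255,255),1); cv2.line(c,(20,i*s),(24,i*s),(0,255,255),1)
    cv2.imwrite(name,c)
E
python3 - <<'E'
from h import *
i=cv2.imread("pics/scene0.png")
crop(i,130,210,195,146,4,"pics/cA.png"); crop(i,310,180,195,150,4,"pics/cB.png")
E
```

```text
(no output)
```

View pics/cA.png

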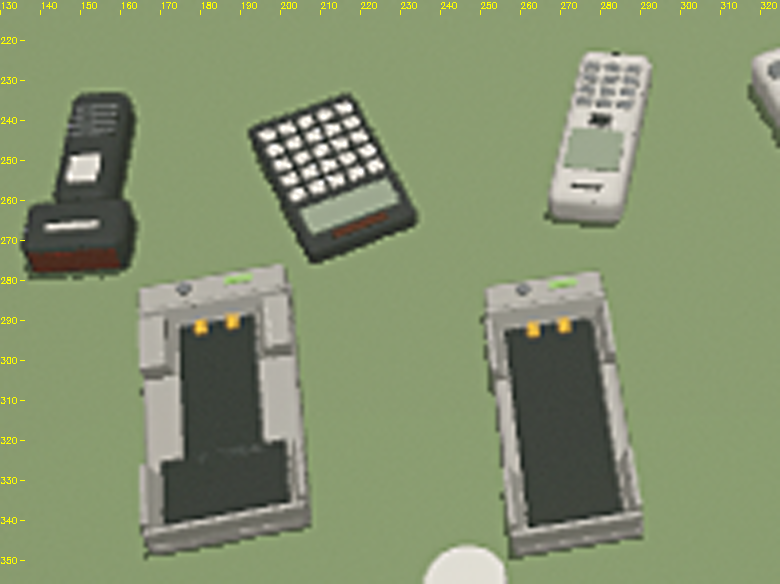

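View pics/cB.png

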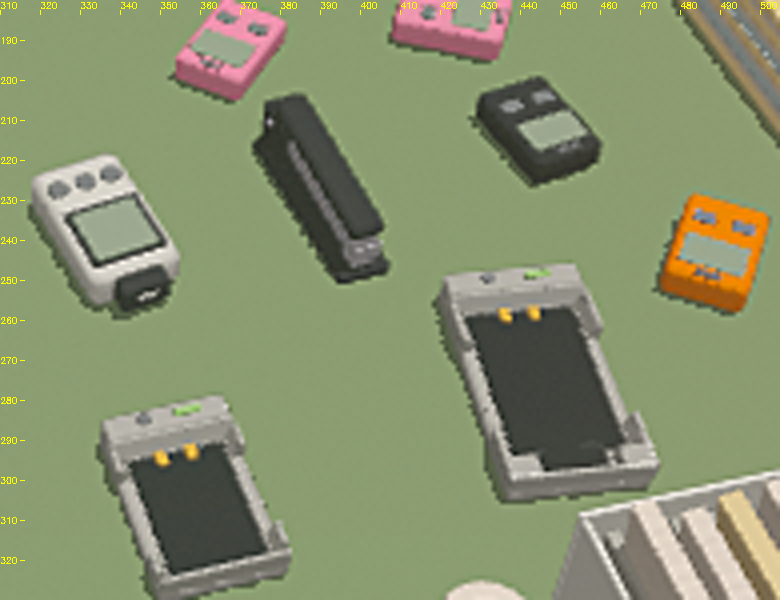

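```bash
cat > fit0.py <<'E'
from h import *
from bench import r
from scipy.optimize import least_squares
f=r.grab_frame("scene")
A=lambda L:[(130+x/4-.5+.125,210+y/4-.375) for x,y in L]
B=lambda L:[(310+x/4-.375,180+y/4-.375) for x,y in L]
def fit(name,uv,loc,guess=None):
    uv=np.array(uv);loc=np.array(loc,float)/1000
    def pts(p):
        c,s=np.cos(p[2]),np.sin(p[2]);return np.c_[p[0]+c*loc[:,0]-s*loc[:,1],p[1]+s*loc[:,0]+c*loc[:,1],loc[:,2]]
    x0=pix2w(f,*uv.mean(0),.02)
    S=least_squares(lambda p:(w2pix(f,pts(p))-uv).ravel(),[x0[0],x0[1],0.],loss='soft_l1')
    print(name,S.x.round(4),"res px",(w2pix(f,pts(S.x))-uv).round(1).tolist())
def box(x0,x1,w,z): return [(x0,-w/2,z),(x0,w/2,z),(x1,-w/2,z),(x1,w/2,z)]
if __name__=="__main__":
    fit("phone",A([(579,53),(652,58),(550,208),(622,214)]),box(-65,65,46,24))
    fit("scanner",A([(75,95),(133,93),(33,203),(133,200),(28,250),(132,245)]),box(-64,28,38,30)[:2]+box(28,66,62,30))
    fit("meter",B([(33,175),(118,155),(95,298),(178,255),(118,300),(168,285)]),box(-57,46,62,28)+box(46,60,34,28)[2:])
    fit("pager",B([(480,100),(543,80),(533,168),(598,140)]),box(-38,38,52,22))
    for n,C,L,W,P in (("phone_c",A,172,70,[(485,287),(600,272),(508,540),(642,515)]),("scanner_c",A,172,86,[(139,290),(285,265),(147,543),(308,510)]),
        ("meter_c",B,159,86,[(440,278),(575,265),(498,490),(658,465)]),("pager_c",B,118,76,[(102,418),(224,397),(153,583),(290,552)])):
        fit(n,C(P),[(-L/2,-W/2,25),(-L/2,W/2,25),(L/2,-W/2,23),(L/2,W/2,23)])
    fit("calc",A([(248,128),(348,95),(312,258),(415,217)]),box(-59,59,70,14))
    # phone floor corners
    fit("stapler_topish",B([(275,98),(303,96),(335,235),(382,225)]),box(-60,60,30,50))
    for p in [(582,512),(780,470)]: print("basket",pix2w(f,*B([p])[0],.09),pix2w(f,*B([p])[0],.0))
    o=r.get_obs();print(R.from_rotvec(o["orientation"]).as_matrix().round(3))
E
python3 fit0.py
```

```text
phone [ 0.4465 -0.0613 -0.2698] res px [[0.3, 0.5], [-0.2, 0.3], [-0.5, -0.2], [0.5, -0.5]]
scanner [ 0.4247 -0.3694 -0.0818] res px [[-0.4, -0.3], [0.5, -0.9], [-0.0, 0.6], [1.4, -0.7], [-1.1, 1.0], [-0.1, 0.1]]
meter [0.4548 0.0801 0.1767] res px [[-1.0, 0.7], [0.3, -0.3], [-1.7, -2.2], [1.1, 1.9], [0.1, -0.2], [0.5, -0.1]]
pager [0.4089 0.3798 0.1847] res px [[-1.3, -1.2], [-0.1, -0.9], [0.0, 0.4], [1.3, 2.3]]
phone_c [ 0.6428 -0.1107 -0.0063] res px [[-0.9, -0.5], [0.4, -0.9], [0.2, 0.1], [-0.0, 1.2]]
scanner_c [ 0.6073 -0.2944  0.0461] res px [[-0.6, 0.0], [0.5, -0.4], [-0.6, 0.0], [0.7, 0.2]]
meter_c [ 0.6145  0.3073 -0.0756] res px [[-0.5, -0.4], [0.1, 0.0], [1.9, -0.7], [-0.6, 2.1]]
pager_c [0.6569 0.0862 0.0562] res px [[-0.8, -0.6], [0.3, -1.5], [0.5, 0.5], [-0.1, 1.2]]
calc [ 0.4412 -0.2291  0.3058] res px [[-0.7, 0.6], [0.7, -0.5], [-1.0, 0.1], [0.9, -0.2]]
stapler_topish [0.4468 0.22   0.0767] res px [[-1.3, 1.4], [2.6, -0.1], [0.0, -0.4], [-0.1, -0.3]]
basket [0.7585352  0.26416096 0.09      ] [6.99572315e-01 3.04460102e-01 1.11022302e-16]
basket [0.75204825 0.37513667 0.09      ] [6.92398623e-01 4.27184365e-01 1.11022302e-16]
[[-0.     0.287 -0.958]
 [ 0.001 -0.958 -0.287]
 [-1.    -0.001  0.   ]]
```

```bash
cat > plan.py <<'E'
import sys
from h import *
from bench import r
def Rt(th): # object yaw -> tool orientation: x down, y=-objY, z=-objX
    c,s=np.cos(th),np.sin(th); return R.from_matrix(np.array([[0,s,-c],[0,-c,-s],[-1,0,0]]))
def go(target,th,n=8,grip=85,p=None,q=None,turn_rows=None):
    """print n rows from pose to the target; returns the end pose"""
    o=r.get_obs()
    p=np.array(o["tcp_pos"]) if p is None else p; q=R.from_rotvec(o["orientation"]) if q is None else q
    target=np.array(target,float); T=Rt(th); rows=[]
    for k in range(n):
        w=np.clip((q.inv()*T).as_rotvec()/(n-k)/.12,-1,1).round(2)
        s=(q.inv().apply((target-p)/(n-k))).clip(-.05,.05).round(4)
        rows.append(f"{grip:g} "+" ".join(f"{v:g}" for v in np.r_[s,w]+0.0))
        p=p+q.apply(s); q=q*R.from_rotvec(w*.12)
    print("; ".join(rows)); print("  end",p.round(4),"left",(target-p).round(4),(q.inv()*T).as_rotvec().round(3))
    return p,q
E
python3 - <<'E'
from plan import *
p,q=go([.425,-.369,.25],-.082,12)
E
```

```text
85 -0.0002 -0.0166 -0.0251 0.26 0 0; 85 -0.0002 -0.0174 -0.0246 0.26 0 0; 85 -0.0002 -0.0181 -0.024 0.26 0 0; 85 -0.0002 -0.0189 -0.0235 0.26 0 0; 85 -0.0002 -0.0196 -0.0228 0.26 0 0; 85 -0.0002 -0.0203 -0.0222 0.26 0 0; 85 -0.0002 -0.021 -0.0216 0.26 0 0; 85 -0.0002 -0.0216 -0.0209 0.26 0 0; 85 -0.0001 -0.0223 -0.0202 0.26 0 0; 85 -0.0002 -0.0229 -0.0196 0.26 0 0; 85 -0.0001 -0.0235 -0.0188 0.25 0 0.01; 85 -0.0002 -0.0241 -0.0181 0.26 0 0
  end [ 0.425 -0.369  0.25 ] left [-0. -0.  0.] [-0.  0.  0.]
```

Request:
{"name": "apply_moves", "arguments": {
  "increments": "85 0 -0.017 -0.025 0.26 0 0; 85 0 -0.0175 -0.0245 0.26 0 0; 85 0 -0.018 -0.024 0.26 0 0; 85 0 -0.019 -0.0235 0.26 0 0; 85 0 -0.0195 -0.023 0.26 0 0; 85 0 -0.020 -0.022 0.26 0 0; 85 0 -0.021 -0.0215 0.26 0 0; 85 0 -0.0215 -0.021 0.26 0 0",
  "squeeze": 40
}}

```text
clock: 0.95
tcp_pos: [0.3481, -0.4608, 0.2481]
orientation: [2.201, 0.044, -2.202]
contact_force: [0.9, 0.1, 0.7]
grip_width: 0.0848
```

Request:
{"name": "apply_moves", "arguments": {
  "increments": "85 0 -0.022 -0.020 0.26 0 0; 85 0 -0.023 -0.0195 0.26 0 0; 85 0 -0.0235 -0.019 0.26 0 0; 85 0 -0.024 -0.018 0.26 0 0; 85 0 0 0 0 0 0; 85 0 0 0 0 0 0; 85 0 0 0 0 0 0; 85 0 0 0 0 0 0"
}}

```text
clock: 1.75
tcp_pos: [0.4236, -0.371, 0.2482]
orientation: [-2.177, 0.094, 2.178]
contact_force: [0.4, -1.0, 0.2]
grip_width: 0.0849
```

```bash
python3 - <<'E'
from h import *
from bench import r
f=r.grab_frame("wrist"); cv2.imwrite("pics/w1.png",f["color"]); print({k:v for k,v in f.items() if k!="color"})
o=r.get_obs(); print(o["clock"],o["tcp_pos"],o["joints"].round(2)); m=R.from_rotvec(o["orientation"]); print((m.inv()*R.from_rotvec(f["orientation"])).as_matrix().round(3), m.inv().apply(f["origin"]-o["tcp_pos"]))
E
```

```text
{'fx': 339.45502865935276, 'fy': 339.45502865935276, 'cx': 319.4944871665397, 'cy': 239.62372428399243, 'origin': array([ 0.49534596, -0.37678481,  0.37285383]), 'orientation': array([-0.21762415,  0.23521992, -1.64411669])}
1.8 [ 0.42377502 -0.37082278  0.24822836] [ 0.64  0.3  -0.04  1.83  0.02  1.02 -1.06]
[[-0.001  0.281 -0.96 ]
 [ 1.     0.    -0.001]
 [-0.    -0.96  -0.281]] [-0.12465073 -0.00014799 -0.07177484]
```

View pics/w1.png

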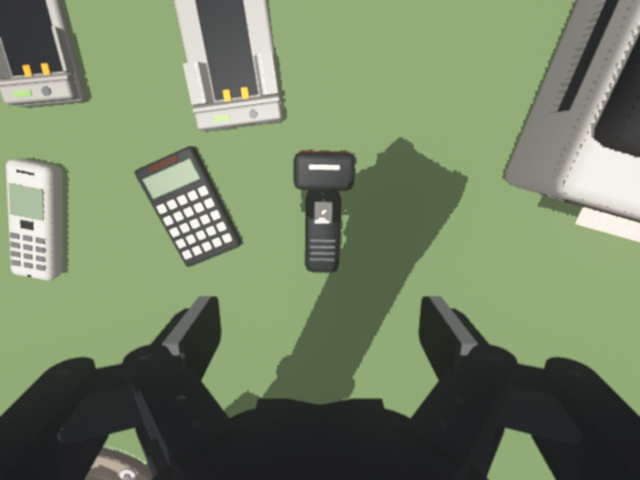

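Wrist view: the scanner is at (323,210), head up in the image. The calculator is at (188,205), the phone at (35,218), and the scanner cradle's contacts at (227–245,95). Two fly-over pictures will cover everything.

```bash
python3 - <<'E'
from plan import *
p,q=go([.47,-.23,.25],0,6)
p,q=go([.47,.22,.25],0,14,p=p,q=q)
E
```

```text
85 -0.0003 -0.024 -0.0057 -0.12 0 0; 85 -0.0003 -0.024 -0.006 -0.12 0 0; 85 -0.0003 -0.0239 -0.0064 -0.12 0 0; 85 -0.0003 -0.0238 -0.0067 -0.12 0 0; 85 -0.0003 -0.0237 -0.007 -0.12 0 0; 85 -0.0003 -0.0235 -0.0074 -0.11 0 0
  end [ 0.47 -0.23  0.25] left [-0. -0.  0.] [-0.  0. -0.]
85 0 -0.0321 0 0 0 0; 85 0 -0.0321 0 0 0 0; 85 0 -0.0321 0 0 0 0; 85 0 -0.0322 0 0 0 0; 85 0 -0.0321 0 0 0 0; 85 0 -0.0322 0 0 0 0; 85 0 -0.0321 0 0 0 0; 85 0 -0.0322 0 0 0 0; 85 0 -0.0321 0 0 0 0; 85 0 -0.0322 0 0 0 0; 85 0 -0.0321 0 0 0 0; 85 0 -0.0322 0.0001 0 0 0; 85 -0.0001 -0.0321 0 0 0 0; 85 0 -0.0322 0.0001 0 0 0
  end [0.47 0.22 0.25] left [ 0. -0.  0.] [-0.  0. -0.]
```

Request:
{"name": "apply_moves", "arguments": {
  "increments": "85 0 -0.024 -0.006 -0.12 0 0; 85 0 -0.024 -0.006 -0.12 0 0; 85 0 -0.024 -0.0065 -0.12 0 0; 85 0 -0.024 -0.0065 -0.12 0 0; 85 0 -0.0235 -0.007 -0.12 0 0; 85 0 -0.0235 -0.0075 -0.12 0 0; 85 0 0 0 0 0 0; 85 0 0 0 0 0 0"
}}

```text
clock: 2.6
tcp_pos: [0.4708, -0.2292, 0.2484]
orientation: [2.22, 0.003, -2.22]
contact_force: [-0.5, -0.6, -0.4]
grip_width: 0.085
```

```bash
cat > snap.py <<'E'
import sys,pickle
from h import *
from bench import r
def snap(n):
    f=r.grab_frame("wrist"); cv2.imwrite(f"pics/{n}.png",f["color"]); pickle.dump(f,open(f"pics/{n}.pkl","wb")); o=r.get_obs(); print(o["clock"],o["tcp_pos"].round(4),np.abs(o["qvel"]).max()); return f
if __name__=="__main__": snap(sys.argv[1])
E
python3 snap.py wA
```

```text
2.65 [ 0.4705 -0.23    0.2483] 0.010509804407988927
```

Request:
{"name": "apply_moves", "arguments": {
  "increments": "85 0 -0.032 0 0 0 0; 85 0 -0.032 0 0 0 0; 85 0 -0.032 0 0 0 0; 85 0 -0.032 0 0 0 0; 85 0 -0.032 0 0 0 0; 85 0 -0.032 0 0 0 0; 85 0 -0.032 0 0 0 0; 85 0 -0.032 0 0 0 0"
}}

```text
clock: 3.45
tcp_pos: [0.4704, 0.0267, 0.2484]
orientation: [2.222, -0.001, -2.221]
contact_force: [0.5, 0.5, -0.9]
grip_width: 0.0849
```

Request:
{"name": "apply_moves", "arguments": {
  "increments": "85 0 -0.032 0 0 0 0; 85 0 -0.032 0 0 0 0; 85 0 -0.032 0 0 0 0; 85 0 -0.032 0 0 0 0; 85 0 -0.032 0 0 0 0; 85 0 -0.032 0 0 0 0; 85 0 0 0 0 0 0; 85 0 0 0 0 0 0"
}}

```text
clock: 4.25
tcp_pos: [0.4702, 0.2183, 0.2481]
orientation: [2.22, 0.002, -2.22]
contact_force: [0.1, -0.7, -0.4]
grip_width: 0.0849
```

```bash
python3 snap.py wB; python3 - <<'E'
from h import *
import pickle
# where things fall, from the first fit
P=dict(phone=(.4465,-.0613),scanner=(.4247,-.3694),meter=(.4548,.0801),pager=(.4089,.3798),phone_c=(.6428,-.1107),scanner_c=(.6073,-.2944),meter_c=(.6145,.3073),pager_c=(.6569,.0862))
for n in "AB":
    f=pickle.load(open(f"pics/w{n}.pkl","rb"))
    for k,v in P.items(): print(n,k,w2pix(f,[*v,.02]).round())
E
```

```text
4.3 [0.4703 0.2174 0.248 ] 0.011388592476189056
A phone [163. 233.]
A scanner [447. 253.]
A meter [ 30. 225.]
A pager [-232.  265.]
A phone_c [190.  26.]
A scanner_c [389.  69.]
A meter_c [-254.   58.]
A pager_c [-30.   7.]
B phone [579. 233.]
B scanner [855. 253.]
B meter [448. 225.]
B pager [173. 265.]
B phone_c [679.  26.]
B scanner_c [862.  70.]
B meter_c [225.  59.]
B pager_c [466.   8.]
```

```bash
python3 - <<'E'
from h import *
i=cv2.imread("pics/wA.png"); crop(i,120,0,390,300,2,"pics/cA2.png")
i=cv2.imread("pics/wB.png"); crop(i,130,0,390,300,2,"pics/cB2.png")
E
```

```text
(no output)
```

View pics/cA2.png

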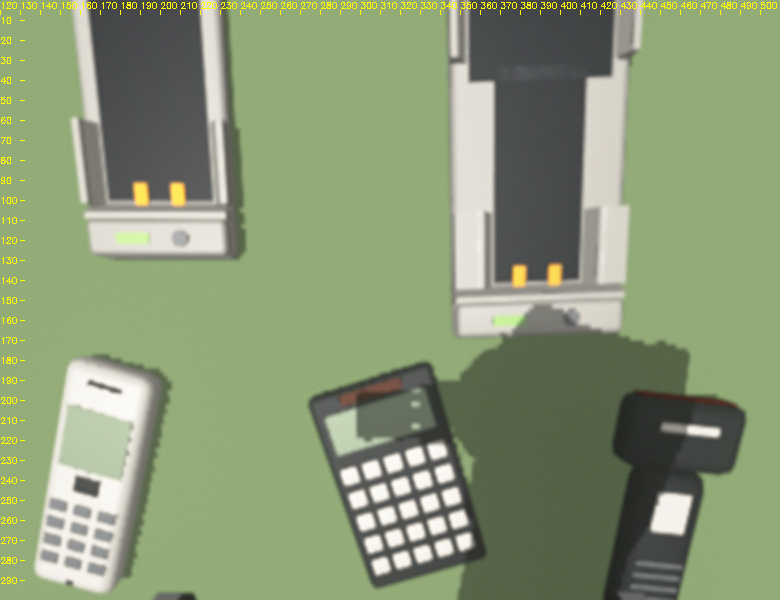

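View pics/cB2.png

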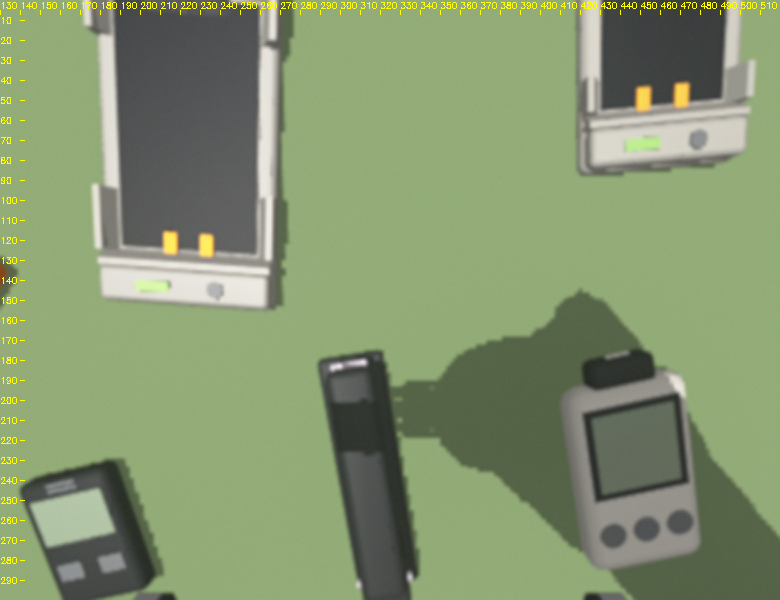

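Crop A shows the contact ends and floors of the phone and scanner cradles, plus the phone. Crop B shows the meter and pager cradles, the meter and the upper part of the pager. Next I'll compute positions from these readings.

```bash
cat > fit1.py <<'E'
from h import *
import pickle, fit0
from fit0 import box
A=pickle.load(open("pics/wA.pkl","rb"));B=pickle.load(open("pics/wB.pkl","rb"))
W=dict(fx=339.455,fy=339.455,cx=319.494,cy=239.624,origin=np.array([0.49534596,-0.37678481,0.37285383]),orientation=np.array([-0.21762415,0.23521992,-1.64411669]))
ca=lambda L:[(120+x/2-.25,y/2-.25) for x,y in L]; cb=lambda L:[(130+x/2-.25,y/2-.25) for x,y in L]
def F(f,*a): fit0.f=f; fit0.fit(*a)
# box order: tail right(-y), tail left(+y), head right, head left
F(A,"phone",ca([(112,592),(36,578),(152,371),(68,360)]),box(-65,65,46,24))
F(B,"meter",cb([(700,553),(585,570),(683,370),(562,395),(650,350),(580,362)]),box(-57,46,62,28)+box(46,60,34,28)[2:])
F(W,"scanner",[(338,271),(307,271),(354,190),(297,190),(354,154),(296,155)],box(-64,28,38,30)[:2]+box(28,66,62,30))
for n,f,c,P,tx,w,bar,bx in (("phone_c",A,ca,[(107,202),(215,198),(92,12),(201,12)],-60,54,[(91,253),(228,248)],-86),
  ("scanner_c",A,ca,[(493,283),(582,281),(494,82),(587,78)],-60,46,[(455,335),(622,328)],-86),
  ("meter_c",B,cb,[(122,246),(257,256),(112,12),(260,12)],-53.5,70,[(102,296),(268,307)],-79.5),
  ("pager_c",B,cb,[(601,110),(724,100),(600,12),(728,12)],-33,60,[(590,166),(745,152)],-59)):
    TL,TR,UL,UR=[pix2w(f,*p,.012)[:2] for p in c(P)]
    aL,aR=[np.arctan2(*(U-T)[::-1]) for U,T in((UL,TL),(UR,TR))]; aT=np.arctan2(-(TL-TR)[0],(TL-TR)[1])
    bl,br=[pix2w(f,*p,.025)[:2] for p in c(bar)]; aB=np.arctan2(-(bl-br)[0],(bl-br)[1])
    th=np.mean([aL,aR,aT,aB]); d=np.array([np.cos(th),np.sin(th)])
    print(n,"ang L,R,T,B",np.round([aL,aR,aT,aB],3),"width",np.linalg.norm(TL-TR).round(4),w,"bar",np.linalg.norm(bl-br).round(4),"org",((TL+TR)/2-d*tx/1000).round(4),((bl+br)/2-d*bx/1000).round(4),"th",th.round(3))
E
python3 fit1.py
```

```text
phone [ 0.4403 -0.0646 -0.2583] res px [[2.3, 2.2], [-0.7, -0.5], [0.8, 0.9], [-2.3, -5.4]]
meter [0.4481 0.0859 0.2181] res px [[-0.6, 0.4], [0.6, 3.1], [-0.7, -0.5], [-1.1, 0.0], [0.5, -1.3], [1.7, 0.1]]
scanner [ 0.4186 -0.3754 -0.096 ] res px [[2.8, 4.2], [-1.2, 3.9], [1.3, 0.6], [-3.2, -0.1], [2.8, -2.3], [-2.6, -4.0]]
phone_c ang L,R,T,B [-0.033  0.008  0.037  0.038] width 0.0536 54 bar 0.0668 org [ 0.6407 -0.1104] [ 0.6425 -0.1114] th 0.012
scanner_c ang L,R,T,B [0.036 0.053 0.025 0.044] width 0.0454 46 bar 0.0838 org [ 0.6023 -0.2973] [ 0.6045 -0.2956] th 0.039
meter_c ang L,R,T,B [-0.059 -0.061 -0.068 -0.062] width 0.0678 70 bar 0.0819 org [0.6097 0.3106] [0.6114 0.3096] th -0.063
pager_c ang L,R,T,B [0.105 0.094 0.076 0.086] width 0.0583 60 bar 0.0723 org [0.6557 0.0866] [0.656  0.0888] th 0.09
```

```bash
python3 - <<'E'
from plan import *
p,q=go([.448,.086,.11],.218,8)
E
```

```text
85 0.0173 0.0164 0.0028 -0.23 0 0; 85 0.0173 0.0163 0.0032 -0.23 0 0; 85 0.0173 0.0162 0.0037 -0.23 0 0; 85 0.0173 0.0161 0.0041 -0.23 0 0; 85 0.0173 0.0159 0.0046 -0.22 0 0; 85 0.0172 0.0158 0.005 -0.23 0 0; 85 0.0173 0.0157 0.0054 -0.22 0 0; 85 0.0172 0.0155 0.0059 -0.23 0 -0.01
  end [0.448 0.086 0.11 ] left [ 0. -0. -0.] [0. 0. 0.]
```

Request:
{"name": "apply_moves", "arguments": {
  "increments": "85 0.0173 0.0164 0.003 -0.23 0 0; 85 0.0173 0.0163 0.003 -0.23 0 0; 85 0.0173 0.0162 0.0035 -0.23 0 0; 85 0.0173 0.0161 0.004 -0.23 0 0; 85 0.0173 0.016 0.0045 -0.22 0 0; 85 0.0172 0.0158 0.005 -0.23 0 0; 85 0.0173 0.0157 0.0055 -0.22 0 0; 85 0.0172 0.0155 0.006 -0.23 0 0"
}}

```text
clock: 5.15
tcp_pos: [0.448, 0.0855, 0.1096]
orientation: [2.106, 0.231, -2.105]
contact_force: [0.3, -0.6, 0.4]
grip_width: 0.0853
```

Request:
{"name": "apply_moves", "arguments": {
  "increments": "85 0 0 0 0 0 0; 85 0 0 0 0 0 0; 85 0 0 0 0 0 0; 85 0 0 0 0 0 0; 85 0 0 0 0 0 0; 85 0 0 0 0 0 0; 85 0 0 0 0 0 0; 85 0 0 0 0 0 0"
}}

```text
clock: 5.95
tcp_pos: [0.448, 0.0882, 0.1102]
orientation: [2.104, 0.234, -2.104]
contact_force: [0.4, 0.1, 0.5]
grip_width: 0.0853
```

```bash
cat > ov.py <<'E'
from snap import *
def outline(f,img,x,y,th,pts,z,col):
    c,s=np.cos(th),np.sin(th); P=np.array(pts)/1000.
    w=np.c_[x+c*P[:,0]-s*P[:,1],y+s*P[:,0]+c*P[:,1],np.full(len(P),z)]
    cv2.polylines(img,[np.int32((w2pix(f,w)*8).round())],True,col,1,cv2.LINE_AA,3)
bx=lambda a,b,w:[(a,-w/2),(a,w/2),(b,w/2),(b,-w/2)]
SH=dict(phone=bx(-65,65,46),pager=bx(-38,38,52),meter=[(-57,-31),(-57,31),(46,31),(46,17),(60,17),(60,-17),(46,-17),(46,-31)],
 scanner=[(-64,-19),(-64,19),(28,19),(28,31),(66,31),(66,-31),(28,-31),(28,-19)])
H=dict(phone=.024,meter=.028,scanner=.03,pager=.022)
E
python3 - <<'E'
from ov import *
f=snap("m1"); i=f["color"].copy(); outline(f,i,.448,.086,.218,SH["meter"],.028,(0,0,255))
cv2.imwrite("pics/m1o.png",i)
E
```

```text
6.0 [0.448  0.0882 0.1101] 0.0014351661693070934
```

View pics/m1o.png

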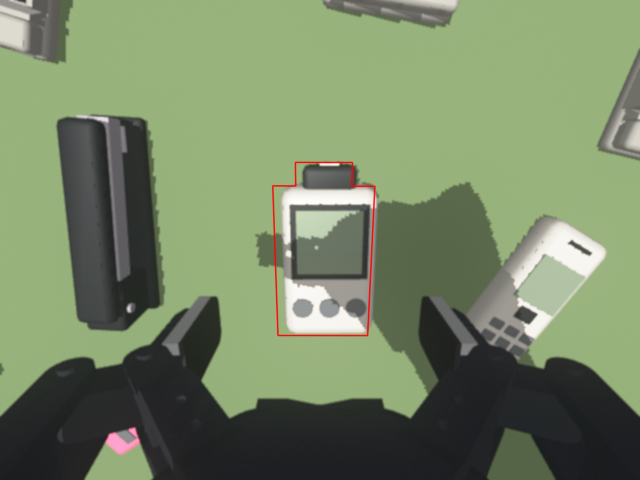

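The meter is centred at about (330,258), some 2.5 mm to −y of the estimate; its fore-aft position is right. I'll descend with a small correction and grip.

```bash
python3 - <<'E'
from plan import *
p,q=go([.448,.083,.022],.218,6)
E
```

```text
85 0.0147 0.0008 0.0002 0 0 0; 85 0.0147 0.0008 0.0002 0.01 0 0; 85 0.0147 0.0009 0.0002 0 0 0; 85 0.0147 0.0008 0.0002 0.01 0 0; 85 0.0147 0.0009 0.0001 0 0 0; 85 0.0146 0.0008 0.0002 0.01 0 0
  end [0.448 0.083 0.022] left [ 0. -0. -0.] [-0. -0. -0.]
```

Request:
{"name": "apply_moves", "arguments": {
  "increments": "85 0.0147 0.001 0 0 0 0; 85 0.0147 0.001 0 0 0 0; 85 0.0147 0.001 0 0 0 0; 85 0.0147 0.001 0 0 0 0; 85 0.0147 0.001 0 0 0 0; 85 0.0147 0 0 0 0 0; 85 0 0 0 0 0 0; 85 0 0 0 0 0 0"
}}

```text
clock: 6.8
tcp_pos: [0.449, 0.0833, 0.022]
orientation: [2.104, 0.234, -2.105]
contact_force: [-0.7, 0.2, -0.0]
grip_width: 0.0848
```

Request:
{"name": "apply_moves", "arguments": {
  "increments": "50 0 0 0 0 0 0; 50 0 0 0 0 0 0; 50 0 0 0 0 0 0; 50 0 0 0 0 0 0; 50 0 0 0 0 0 0; 50 0 0 0 0 0 0; 50 0 0 0 0 0 0; 50 0 0 0 0 0 0",
  "squeeze": 35
}}

```text
clock: 7.6
tcp_pos: [0.4496, 0.0833, 0.0228]
orientation: [2.106, 0.234, -2.103]
contact_force: [-0.7, -0.1, 5.8]
grip_width: 0.0606
```

Request:
{"name": "apply_moves", "arguments": {
  "increments": "50 -0.01 0 0 0 0 0; 50 -0.015 0 0 0 0 0; 50 -0.02 0 0 0 0 0; 50 -0.02 0 0 0 0 0; 50 -0.02 0 0 0 0 0; 50 -0.02 0 0 0 0 0; 50 -0.015 0 0 0 0 0; 50 0 0 0 0 0 0"
}}

```text
clock: 8.4
tcp_pos: [0.4502, 0.0835, 0.1442]
orientation: [2.109, 0.234, -2.1]
contact_force: [0.6, 0.5, -1.7]
grip_width: 0.0611
```

```bash
python3 - <<'E'
from plan import *
from ov import *
o=r.get_obs();print(o["tcp_pos"].round(4),(R.from_rotvec(o["orientation"]).inv()*Rt(.218)).as_rotvec().round(3),o["grip_width"],o["contact_force"])
f=snap("m2"); cv2.imwrite("pics/m2c.png",f["color"][100:480])
c,s=np.cos(-.063),np.sin(-.063)
t=np.array([.6105+c*.0075,.310+s*.0075]);print(t)
go([*t,.14],-.063,14)
E
```

```text
[0.4502 0.0835 0.1442] [ 0.003 -0.004 -0.   ] 0.06111361023722299 [ 0.58369544  0.5138376  -1.68836347]
8.45 [0.4495 0.0832 0.143 ] 0.030398886162411463
[0.61798512 0.30952781]
85 0.0002 -0.0131 -0.0153 0.17 0 0; 85 0.0002 -0.0135 -0.015 0.17 0 0; 85 0.0003 -0.0138 -0.0147 0.17 0 0; 85 0.0002 -0.014 -0.0144 0.17 0 0; 85 0.0003 -0.0143 -0.0142 0.17 0 0; 85 0.0002 -0.0146 -0.0139 0.17 0 0; 85 0.0003 -0.0149 -0.0136 0.17 0 0; 85 0.0002 -0.0152 -0.0132 0.17 0 0; 85 0.0003 -0.0155 -0.0129 0.17 0 0; 85 0.0002 -0.0157 -0.0126 0.17 0 0; 85 0.0003 -0.016 -0.0123 0.17 -0.01 0; 85 0.0002 -0.0162 -0.012 0.17 0 0; 85 0.0002 -0.0164 -0.0117 0.16 -0.01 0; 85 0.0002 -0.0167 -0.0113 0.17 0 0
  end [0.618  0.3095 0.14  ] left [ 0. -0. -0.] [-0.001 -0.     0.   ]
```

View pics/m2c.png

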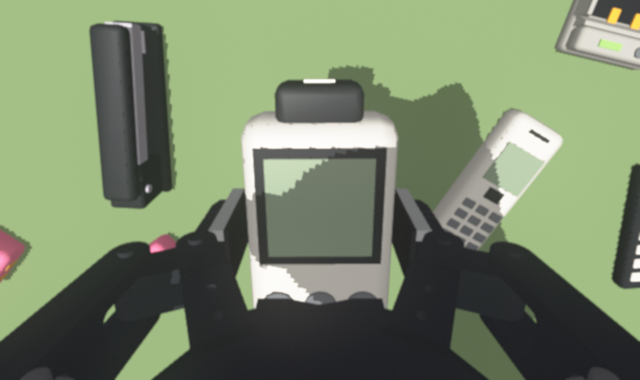

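```bash
python3 - <<'E'
from plan import *; import pickle
f=pickle.load(open("pics/m2.pkl","rb"))
for z in (.0055,0,-.0055):
  for dx in (-.005,0,.005):
    th=.218; e=np.array([np.cos(th),np.sin(th),0]); p=np.array([.4495,.0832,.143+z])
    print(z,dx,"body front",w2pix(f,p+e*(.046+dx)).round(),"port front",w2pix(f,p+e*(.060+dx)).round())
E
```

```text
0.0055 -0.005 body front [320. 230.] port front [321. 192.]
0.0055 0 body front [320. 217.] port front [321. 178.]
0.0055 0.005 body front [320. 203.] port front [321. 163.]
0 -0.005 body front [320. 227.] port front [320. 190.]
0 0 body front [320. 214.] port front [321. 176.]
0 0.005 body front [320. 201.] port front [321. 162.]
-0.0055 -0.005 body front [320. 223.] port front [320. 188.]
-0.0055 0 body front [320. 211.] port front [320. 175.]
-0.0055 0.005 body front [320. 198.] port front [321. 161.]
```

Request:
{"name": "apply_moves", "arguments": {
  "increments": "50 0 -0.013 -0.0155 0.17 0 0; 50 0 -0.0135 -0.015 0.17 0 0; 50 0 -0.014 -0.0147 0.17 0 0; 50 0 -0.014 -0.0144 0.17 0 0; 50 0 -0.0143 -0.0142 0.17 0 0; 50 0 -0.0146 -0.0139 0.17 0 0; 50 0 -0.0149 -0.0136 0.17 0 0; 50 0 -0.0152 -0.0132 0.17 0 0"
}}

```text
clock: 9.25
tcp_pos: [0.545, 0.2129, 0.1404]
orientation: [2.189, 0.062, -2.194]
contact_force: [-0.3, -0.7, -2.4]
grip_width: 0.0613
```

Request:
{"name": "apply_moves", "arguments": {
  "increments": "50 0 -0.0155 -0.0129 0.17 0 0; 50 0 -0.0157 -0.0126 0.17 0 0; 50 0 -0.016 -0.0123 0.17 0 0; 50 0 -0.0162 -0.012 0.17 0 0; 50 0 -0.0164 -0.0117 0.17 0 0; 50 0 -0.0167 -0.0113 0.17 0 0; 50 0 0 0 0 0 0; 50 0 0 0 0 0 0"
}}

```text
clock: 10.05
tcp_pos: [0.6167, 0.3095, 0.1402]
orientation: [-2.187, 0.071, 2.192]
contact_force: [-0.7, 0.3, -1.7]
grip_width: 0.0613
```

```bash
python3 - <<'E'
from plan import *
from ov import *
f=snap("m3"); i=f["color"].copy()
o=r.get_obs();print((R.from_rotvec(o["orientation"]).inv()*Rt(-.063)).as_rotvec().round(3),o["grip_width"])
x,y,th=.6105,.310,-.063
outline(f,i,x,y,th,bx(-79.5,79.5,86),.025,(0,0,255)); outline(f,i,x+.0075*np.cos(th),y+.0075*np.sin(th),th,bx(-61,50,70),.012,(255,0,0))
cv2.imwrite("pics/m3o.png",i)
E
```

```text
10.1 [0.6167 0.3088 0.1405] 0.014395921806926126
[-0.001  0.002 -0.002] 0.061130971649725356
```

View pics/m3o.png

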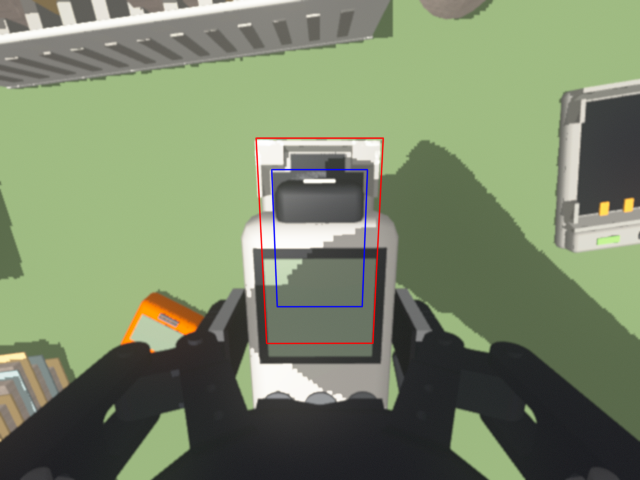

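The cradle outline fits the estimate within about 1 mm and the meter is held centred. Lowering it now.

Request:
{"name": "apply_moves", "arguments": {
  "increments": "50 0.015 0 -0.001 0 0 0; 50 0.018 -0.0005 0 0 0 0; 50 0.018 0 0 0 0 0; 50 0.016 0 0 0 0 0; 50 0.013 0 0 0 0 0; 50 0.009 0 0 0 0 0; 50 0.006 0 0 0 0 0; 50 0.005 0 0 0 0 0"
}}

```text
clock: 10.9
tcp_pos: [0.6188, 0.3104, 0.0416]
orientation: [-2.189, 0.07, 2.188]
contact_force: [-0.4, 0.5, -2.4]
grip_width: 0.0609
```

Request:
{"name": "apply_moves", "arguments": {
  "increments": "50 0.003 0 0 0 0 0; 50 0.002 0 0 0 0 0; 50 0 0 0 0 0 0; 50 0 0 0 0 0 0; 50 0 0 0 0 0 0; 50 0 0 0 0 0 0; 50 0 0 0 0 0 0; 50 0 0 0 0 0 0"
}}

```text
clock: 11.7
tcp_pos: [0.6187, 0.3102, 0.037]
orientation: [-2.189, 0.071, 2.189]
contact_force: [-0.2, -0.6, -1.6]
grip_width: 0.0615
```

Request:
{"name": "apply_moves", "arguments": {
  "increments": "50 0.001 0 0 0 0 0; 50 0.001 0 0 0 0 0; 50 0.001 0 0 0 0 0; 50 0 0 0 0 0 0; 50 0 0 0 0 0 0; 66 0 0 0 0 0 0; 70 0 0 0 0 0 0; 78 0 0 0 0 0 0"
}}

```text
clock: 12.5
tcp_pos: [0.6188, 0.3102, 0.0338]
orientation: [-2.189, 0.07, 2.188]
contact_force: [0.4, 0.0, 0.1]
grip_width: 0.078
```

Request:
{"name": "apply_moves", "arguments": {
  "increments": "85 0 0 0 0 0 0; 85 0 0 0 0 0 0; 85 -0.01 0 0 0 0 0; 85 -0.02 0 0 0 0 0; 85 -0.03 0 0 0 0 0; 85 -0.03 0 0 0 0 0; 85 -0.03 0 0 0 0 0; 85 -0.02 0 0 0 0 0"
}}

```text
clock: 13.3
tcp_pos: [0.6194, 0.3108, 0.1774]
orientation: [-2.191, 0.068, 2.184]
contact_force: [-0.2, 0.3, 0.3]
grip_width: 0.0848
```

```bash
python3 - <<'E'
from plan import *
from ov import *
f=snap("m4"); i=f["color"].copy()
print(r.get_obs()["grip_width"])
x,y,th=.6105,.310,-.063
outline(f,i,x+.0075*np.cos(th),y+.0075*np.sin(th),th,SH["meter"],.040,(0,0,255))
cv2.imwrite("pics/m4o.png",i)
p,q=go([.425,.375,.17],.18,12)
E
```

```text
13.35 [0.6207 0.3117 0.1806] 0.07242575556701458
0.08496290872958193
85 0.0008 -0.0042 0.0166 -0.17 0 0; 85 0.0008 -0.0045 0.0165 -0.17 -0.01 0; 85 0.0008 -0.0049 0.0164 -0.17 0 0; 85 0.0008 -0.0052 0.0163 -0.17 -0.01 0; 85 0.0008 -0.0056 0.0162 -0.17 -0.01 0; 85 0.0009 -0.0059 0.0161 -0.17 0 0; 85 0.0009 -0.0062 0.016 -0.17 -0.01 0; 85 0.0009 -0.0065 0.0159 -0.17 0 0.01; 85 0.0008 -0.0069 0.0157 -0.17 -0.01 0; 85 0.0009 -0.0072 0.0156 -0.17 0 0.01; 85 0.0009 -0.0075 0.0154 -0.17 -0.01 0; 85 0.0008 -0.0078 0.0153 -0.17 0 0.01
  end [0.425 0.375 0.17 ] left [-0. -0. -0.] [ 0. -0.  0.]
```

View pics/m4o.png

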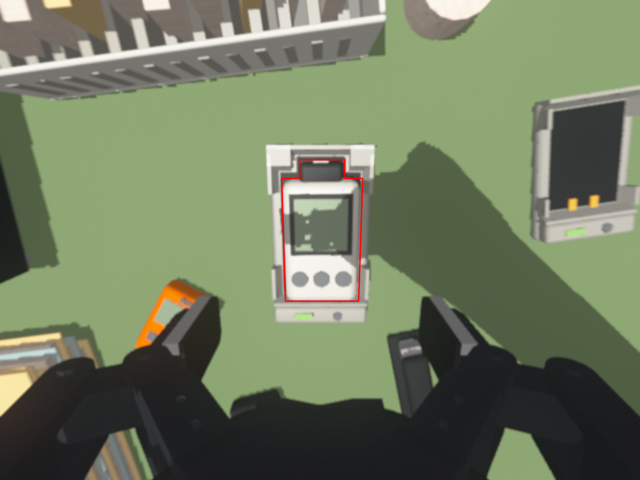

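The meter is seated: it matches the expected outline at (320,240). Next is the pager.

Request:
{"name": "apply_moves", "arguments": {
  "increments": "85 0.001 -0.0042 0.0166 -0.17 0 0; 85 0.001 -0.0045 0.0165 -0.17 0 0; 85 0.001 -0.005 0.0164 -0.17 0 0; 85 0.001 -0.0052 0.0163 -0.17 0 0; 85 0.001 -0.0056 0.0162 -0.17 0 0; 85 0.001 -0.006 0.0161 -0.17 0 0; 85 0.001 -0.0062 0.016 -0.17 0 0; 85 0.001 -0.0065 0.016 -0.17 0 0"
}}

```text
clock: 14.15
tcp_pos: [0.4868, 0.353, 0.1659]
orientation: [2.17, 0.109, -2.17]
contact_force: [0.9, 0.6, 0.4]
grip_width: 0.0849
```

Request:
{"name": "apply_moves", "arguments": {
  "increments": "85 0.001 -0.007 0.0157 -0.17 0 0; 85 0.001 -0.0072 0.0156 -0.17 0 0; 85 0 -0.0075 0.0154 -0.17 0 0; 85 0 -0.0078 0.0153 -0.17 0 0; 85 0 0 0 0 0 0; 85 0 0 0 0 0 0; 85 0 0 0 0 0 0; 85 0 0 0 0 0 0"
}}

```text
clock: 14.95
tcp_pos: [0.4238, 0.3733, 0.1639]
orientation: [2.128, 0.19, -2.127]
contact_force: [0.6, 0.5, -1.0]
grip_width: 0.0847
```

```bash
python3 - <<'E'
from plan import *
from ov import *
f=snap("p1"); i=f["color"].copy()
outline(f,i,.404,.382,.2,SH["pager"],.022,(0,0,255))
crop(i,150,130,300,250,2,"pics/p1c.png")
E
```

```text
15.0 [0.4236 0.3734 0.1639] 0.004401122492584165
```

View pics/p1c.png

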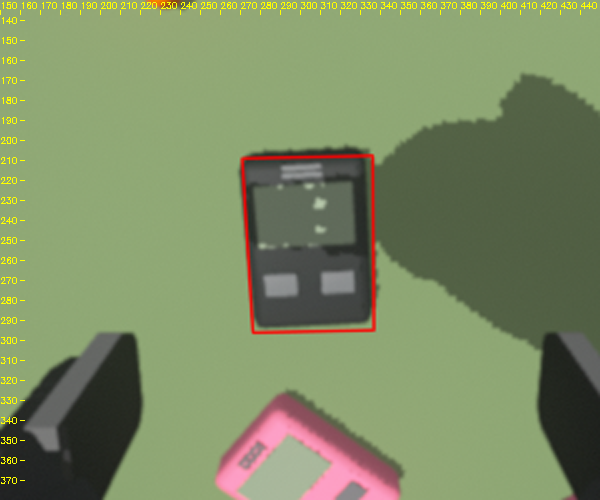

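The pager sits at about (304,237), well inside the drawn outline; refined to (0.405, 0.382). The pink look-alike is about 25 mm clear of it. Descending.

```bash
python3 - <<'E'
from plan import *
p,q=go([.405,.382,.02],.2,8)
c,s=np.cos(.09),np.sin(.09); t=[.6558+c*.009,.0875+s*.009]; print(t)
p=np.array([.405,.382,.13]);go([*t,.13],.09,16,50,p,Rt(.2))
E
```

```text
85 0.018 -0.0015 0.0021 -0.02 0 0; 85 0.018 -0.0015 0.0021 -0.02 0 0; 85 0.018 -0.0015 0.0021 -0.02 0 0; 85 0.018 -0.0015 0.0021 -0.02 0 0; 85 0.018 -0.0015 0.0021 -0.02 0 0; 85 0.0179 -0.0015 0.0021 -0.03 0 0; 85 0.018 -0.0015 0.0021 -0.02 0 0; 85 0.0179 -0.0015 0.002 -0.03 0 0
  end [0.405 0.382 0.02 ] left [-0. -0. -0.] [ 0.001 -0.    -0.   ]
[np.float64(0.664763574597108), np.float64(0.0883089069427821)]
50 0 0.0212 -0.0123 0.06 0 0; 50 0 0.0211 -0.0124 0.06 0 0; 50 0 0.021 -0.0126 0.06 0 0; 50 0 0.021 -0.0127 0.06 0 0; 50 0 0.0209 -0.0129 0.06 0 0; 50 0 0.0208 -0.013 0.06 0 0; 50 0 0.0207 -0.0132 0.06 0 0; 50 0 0.0206 -0.0133 0.06 0 0; 50 0 0.0205 -0.0135 0.05 0 0; 50 0 0.0204 -0.0136 0.06 0 0; 50 0 0.0203 -0.0137 0.05 0 0; 50 0 0.0202 -0.0138 0.06 0 0; 50 0 0.0201 -0.014 0.05 0 0; 50 0 0.02 -0.0141 0.06 0 0; 50 0 0.0199 -0.0143 0.05 0 0; 50 0 0.0198 -0.0144 0.06 0 0
  end [0.6648 0.0883 0.13  ] left [-0.  0.  0.] [-0.  0.  0.]
```

Request:
{"name": "apply_moves", "arguments": {
  "increments": "85 0.02 -0.0015 0.003 -0.02 0 0; 85 0.022 -0.002 0.003 -0.02 0 0; 85 0.022 -0.002 0.003 -0.02 0 0; 85 0.022 -0.002 0.003 -0.02 0 0; 85 0.022 -0.002 0.0025 -0.02 0 0; 85 0.02 -0.0015 0.002 -0.03 0 0; 85 0.01 -0.001 0 -0.02 0 0; 85 0.0055 0 0 -0.03 0 0"
}}

```text
clock: 15.8
tcp_pos: [0.4044, 0.3823, 0.0196]
orientation: [2.114, 0.214, -2.116]
contact_force: [-0.3, -0.2, -0.6]
grip_width: 0.085
```

Request:
{"name": "apply_moves", "arguments": {
  "increments": "85 0 0 0 0 0 0; 40 0 0 0 0 0 0; 40 0 0 0 0 0 0; 40 0 0 0 0 0 0; 40 0 0 0 0 0 0; 40 0 0 0 0 0 0; 40 0 0 0 0 0 0; 40 0 0 0 0 0 0",
  "squeeze": 30
}}

```text
clock: 16.6
tcp_pos: [0.405, 0.383, 0.0215]
orientation: [2.117, 0.215, -2.114]
contact_force: [-0.3, -1.3, 5.4]
grip_width: 0.0511
```

Request:
{"name": "apply_moves", "arguments": {
  "increments": "40 0 0 0 0 0 0; 40 -0.01 0 0 0 0 0; 40 -0.015 0 0 0 0 0; 40 -0.02 0 0 0 0 0; 40 -0.02 0 0 0 0 0; 40 -0.02 0 0 0 0 0; 40 -0.02 0 0 0 0 0; 40 -0.01 0 0 0 0 0"
}}

```text
clock: 17.4
tcp_pos: [0.4049, 0.3833, 0.1382]
orientation: [2.119, 0.217, -2.113]
contact_force: [-0.5, 0.6, -0.4]
grip_width: 0.051
```

```bash
python3 - <<'E'
from plan import *
from ov import *
snap("p2");o=r.get_obs();print(o["grip_width"],(R.from_rotvec(o["orientation"]).inv()*Rt(.2)).as_rotvec().round(3))
go([.6648,.0883,.13],.09,16,40)
E
```

```text
17.45 [0.4053 0.3836 0.1389] 0.05058165834508262
0.05145928431797881 [ 0.002 -0.004  0.002]
40 0.0006 0.0213 -0.0122 0.06 0 0; 40 0.0005 0.0213 -0.0123 0.06 0 0; 40 0.0006 0.0212 -0.0125 0.06 0 0; 40 0.0005 0.0211 -0.0126 0.06 0 0; 40 0.0006 0.021 -0.0128 0.06 0 0; 40 0.0005 0.0209 -0.013 0.06 0 0; 40 0.0006 0.0208 -0.0131 0.06 0 0; 40 0.0005 0.0207 -0.0132 0.06 0 0; 40 0.0006 0.0206 -0.0134 0.06 0 0; 40 0.0005 0.0205 -0.0135 0.06 0 0; 40 0.0006 0.0204 -0.0137 0.06 -0.01 0; 40 0.0005 0.0203 -0.0138 0.05 0 0; 40 0.0005 0.0202 -0.014 0.06 -0.01 0.01; 40 0.0006 0.0201 -0.0141 0.05 0 0; 40 0.0005 0.02 -0.0143 0.06 -0.01 0.01; 40 0.0006 0.0199 -0.0144 0.05 0 0
  end [0.6648 0.0883 0.13  ] left [-0. -0.  0.] [ 0. -0.  0.]
```

Request:
{"name": "apply_moves", "arguments": {
  "increments": "40 0 0.0213 -0.0122 0.06 0 0; 40 0 0.0213 -0.0123 0.06 0 0; 40 0 0.0212 -0.0125 0.06 0 0; 40 0 0.0211 -0.0126 0.06 0 0; 40 0 0.021 -0.0128 0.06 0 0; 40 0 0.0209 -0.013 0.06 0 0; 40 0 0.0208 -0.0131 0.06 0 0; 40 0 0.0207 -0.0132 0.06 0 0"
}}

```text
clock: 18.25
tcp_pos: [0.5343, 0.2336, 0.1349]
orientation: [2.145, 0.155, -2.147]
contact_force: [0.6, 0.1, -1.4]
grip_width: 0.0514
```

Request:
{"name": "apply_moves", "arguments": {
  "increments": "40 0 0.0206 -0.0134 0.06 0 0; 40 0 0.0205 -0.0135 0.06 0 0; 40 0 0.0204 -0.0137 0.06 0 0; 40 0 0.0203 -0.0138 0.05 0 0; 40 0 0.0202 -0.014 0.06 0 0; 40 0 0.0201 -0.0141 0.05 0 0; 40 0 0.02 -0.0143 0.06 0 0; 40 0 0.0199 -0.0144 0.05 0 0"
}}

```text
clock: 19.05
tcp_pos: [0.664, 0.0862, 0.1348]
orientation: [2.174, 0.098, -2.176]
contact_force: [0.9, -0.2, -1.6]
grip_width: 0.051
```

Request:
{"name": "apply_moves", "arguments": {
  "increments": "40 0 0 0 0 0 0; 40 0 0 0 0 0 0; 40 0 0 0 0 0 0; 40 0 0 0 0 0 0; 40 0 0 0 0 0 0; 40 0 0 0 0 0 0; 40 0 0 0 0 0 0; 40 0 0 0 0 0 0"
}}

```text
clock: 19.85
tcp_pos: [0.6639, 0.0872, 0.1355]
orientation: [2.175, 0.098, -2.175]
contact_force: [0.2, -0.2, -0.6]
grip_width: 0.0512
```

```bash
python3 - <<'E'
from plan import *
from ov import *
f=snap("p3");o=r.get_obs();print(o["grip_width"],(R.from_rotvec(o["orientation"]).inv()*Rt(.09)).as_rotvec().round(3))
i=f["color"].copy(); x,y,th=.6558,.0875,.09; t=o["tcp_pos"]
outline(f,i,x,y,th,bx(-59,59,76),.025,(0,0,255)); outline(f,i,t[0],t[1],th,SH["pager"],t[2],(255,0,0))
cv2.imwrite("pics/p3o.png",i)
go([.6648,.0883,.045],.09,8,40)
E
```

```text
19.9 [0.6639 0.0872 0.1354] 0.0027288722273331213
0.05137676345601207 [ 0. -0. -0.]
40 0.0113 -0.0001 -0.0001 0 0 0; 40 0.0113 -0.0001 -0.0001 0 0 0; 40 0.0113 -0.0001 -0.0001 0 0 0; 40 0.0113 -0.0001 -0.0001 0 0 0; 40 0.0113 -0.0002 -0.0002 0 0 0; 40 0.0113 -0.0001 -0.0001 0 0 0; 40 0.0113 -0.0002 -0.0002 0 0 0; 40 0.0113 -0.0001 -0.0001 0 0 0
  end [0.6648 0.0883 0.045 ] left [ 0.  0. -0.] [ 0. -0. -0.]
```

View pics/p3o.png

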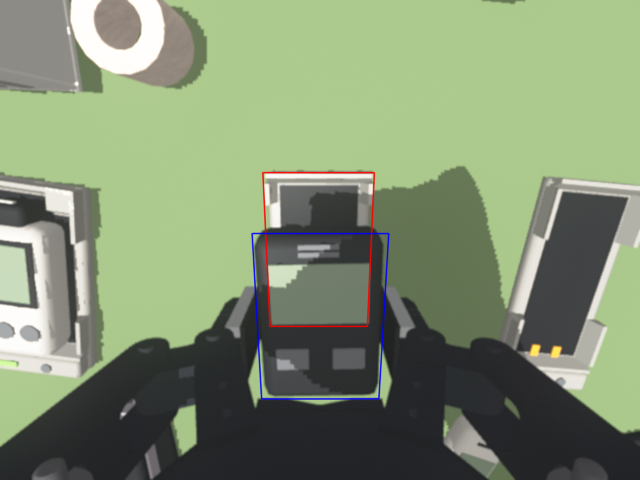

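The cradle outline matches, and the pager sits about 2 mm forward in the grip, so the current x is right. Lowering.

Request:
{"name": "apply_moves", "arguments": {
  "increments": "40 0.015 -0.0005 0 0 0 0; 40 0.018 -0.0005 0 0 0 0; 40 0.018 0 0 0 0 0; 40 0.016 0 0 0 0 0; 40 0.012 0 0 0 0 0; 40 0.008 0 0 0 0 0; 40 0.006 0 0 0 0 0; 40 0.004 0 0 0 0 0"
}}

```text
clock: 20.7
tcp_pos: [0.664, 0.0882, 0.0381]
orientation: [2.176, 0.098, -2.175]
contact_force: [0.4, -0.5, -0.1]
grip_width: 0.051
```

Request:
{"name": "apply_moves", "arguments": {
  "increments": "40 0.002 0 0 0 0 0; 40 0.001 0 0 0 0 0; 40 0.001 0 0 0 0 0; 40 0.001 0 0 0 0 0; 40 0 0 0 0 0 0; 40 0 0 0 0 0 0; 40 0 0 0 0 0 0; 40 0 0 0 0 0 0"
}}

```text
clock: 21.5
tcp_pos: [0.6639, 0.0882, 0.0336]
orientation: [2.175, 0.098, -2.175]
contact_force: [-0.1, 0.2, 0.5]
grip_width: 0.0513
```

Request:
{"name": "apply_moves", "arguments": {
  "increments": "40 0.0005 0 0 0 0 0; 54 0 0 0 0 0 0; 57 0 0 0 0 0 0; 62 0 0 0 0 0 0; 70 0 0 0 0 0 0; 80 0 0 0 0 0 0; 85 0 0 0 0 0 0; 85 0 0 0 0 0 0"
}}

```text
clock: 22.3
tcp_pos: [0.6638, 0.0881, 0.0329]
orientation: [2.175, 0.098, -2.175]
contact_force: [0.3, -0.6, -0.6]
grip_width: 0.0849
```

Request:
{"name": "apply_moves", "arguments": {
  "increments": "85 -0.005 0 0 0 0 0; 85 -0.015 0 0 0 0 0; 85 -0.025 0 0 0 0 0; 85 -0.03 0 0 0 0 0; 85 -0.03 0 0 0 0 0; 85 -0.02 0 0 0 0 0; 85 -0.005 0 0 0 0 0; 85 0 0 0 0 0 0"
}}

```text
clock: 23.1
tcp_pos: [0.6643, 0.0882, 0.1644]
orientation: [2.178, 0.098, -2.173]
contact_force: [-0.2, -0.6, -0.4]
grip_width: 0.0849
```

```bash
python3 - <<'E'
from plan import *
from ov import *
snap("p4");o=r.get_obs();print(o["grip_width"])
go([.4403,-.0646,.15],-.26,12)
E
```

```text
23.15 [0.6636 0.088  0.1629] 0.023628652300007096
0.08507197163530356
85 0.0011 0.011 0.0197 0.24 0 0; 85 0.0011 0.0115 0.0194 0.24 0 0; 85 0.0011 0.0121 0.019 0.24 0 0; 85 0.0011 0.0126 0.0187 0.24 0 0; 85 0.0011 0.0132 0.0183 0.24 0 0; 85 0.0011 0.0137 0.0179 0.25 0 0; 85 0.0011 0.0142 0.0175 0.24 0 0; 85 0.0011 0.0147 0.017 0.25 0 0; 85 0.001 0.0152 0.0166 0.24 0 0; 85 0.0011 0.0157 0.0161 0.25 0 0; 85 0.001 0.0162 0.0157 0.24 0 0; 85 0.0011 0.0167 0.0152 0.25 0 0
  end [ 0.4403 -0.0646  0.15  ] left [ 0. -0.  0.] [-0. -0. -0.]
```

Request:
{"name": "apply_moves", "arguments": {
  "increments": "85 0.001 0.011 0.0197 0.24 0 0; 85 0.001 0.0115 0.0194 0.24 0 0; 85 0.001 0.012 0.019 0.24 0 0; 85 0.001 0.0126 0.0187 0.24 0 0; 85 0.001 0.0132 0.0183 0.24 0 0; 85 0.001 0.0137 0.0179 0.25 0 0; 85 0.001 0.0142 0.0175 0.24 0 0; 85 0.001 0.0147 0.017 0.25 0 0"
}}

```text
clock: 23.95
tcp_pos: [0.513, -0.014, 0.1534]
orientation: [-2.144, 0.155, 2.15]
contact_force: [0.5, -0.6, 0.3]
grip_width: 0.0849
```

Request:
{"name": "apply_moves", "arguments": {
  "increments": "85 0.001 0.0152 0.0166 0.24 0 0; 85 0.001 0.0157 0.0161 0.25 0 0; 85 0.001 0.0162 0.0157 0.24 0 0; 85 0.001 0.0167 0.0152 0.25 0 0; 85 0 0 0 0 0 0; 85 0 0 0 0 0 0; 85 0 0 0 0 0 0; 85 0 0 0 0 0 0"
}}

```text
clock: 24.75
tcp_pos: [0.4412, -0.0637, 0.1507]
orientation: [-2.083, 0.271, 2.083]
contact_force: [0.4, -0.8, -0.1]
grip_width: 0.085
```

```bash
python3 - <<'E'
from plan import *
from ov import *
import pickle
f=snap("h1"); o=r.get_obs()
i=f["color"].copy(); outline(f,i,.4403,-.0646,-.26,SH["phone"],.024,(0,0,255))
a=i[100:400,120:520]
g=pickle.load(open("pics/p4.pkl","rb"));j=g["color"].copy(); outline(g,j,.6648,.0883,.09,SH["pager"],.034,(0,0,255)); b=j[100:400,120:520]
cv2.imwrite("pics/h1o.png",cv2.resize(np.hstack([a,b]),None,fx=1,fy=1))
E
```

```text
24.8 [ 0.4411 -0.0637  0.1508] 0.004226314990633657
```

View pics/h1o.png

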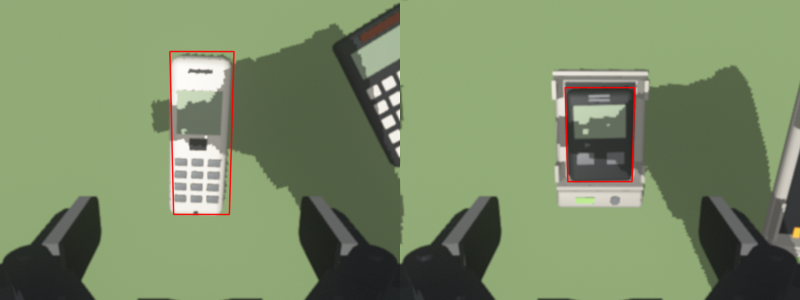

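The pager is seated within its outline. The phone matches its estimate within 1–2 mm. Gripping the phone.

Request:
{"name": "apply_moves", "arguments": {
  "increments": "85 0.018 0 0.001 0 0 0; 85 0.022 0 0 0 0 0; 85 0.022 0 0 0 0 0; 85 0.022 0 0 0 0 0; 85 0.02 0 0 0 0 0; 85 0.015 0 0 0 0 0; 85 0.008 0 0 0 0 0; 85 0.0035 0 0 0 0 0"
}}

```text
clock: 25.6
tcp_pos: [0.4395, -0.0637, 0.0197]
orientation: [-2.082, 0.272, 2.084]
contact_force: [-0.5, 0.9, 0.7]
grip_width: 0.0854
```

Request:
{"name": "apply_moves", "arguments": {
  "increments": "85 0 0 0 0 0 0; 35 0 0 0 0 0 0; 35 0 0 0 0 0 0; 35 0 0 0 0 0 0; 35 0 0 0 0 0 0; 35 0 0 0 0 0 0; 35 0 0 0 0 0 0; 35 0 0 0 0 0 0",
  "squeeze": 30
}}

```text
clock: 26.4
tcp_pos: [0.4401, -0.0641, 0.0212]
orientation: [-2.084, 0.273, 2.081]
contact_force: [-1.2, 1.3, 6.3]
grip_width: 0.046
```

Request:
{"name": "apply_moves", "arguments": {
  "increments": "35 0 0 0 0 0 0; 35 -0.01 0 0 0 0 0; 35 -0.015 0 0 0 0 0; 35 -0.02 0 0 0 0 0; 35 -0.02 0 0 0 0 0; 35 -0.02 0 0 0 0 0; 35 -0.02 0 0 0 0 0; 35 -0.01 0 0 0 0 0"
}}

```text
clock: 27.2
tcp_pos: [0.4401, -0.0642, 0.1374]
orientation: [-2.085, 0.273, 2.08]
contact_force: [0.1, 0.9, -1.0]
grip_width: 0.0454
```

```bash
python3 - <<'E'
from plan import *
from ov import *
snap("h2");o=r.get_obs();print(o["grip_width"],(R.from_rotvec(o["orientation"]).inv()*Rt(-.26)).as_rotvec().round(3))
# phone cradle: mean of wrist readings
th=.012; t=[.6416+.009,-.1109]
go([*t,.135],th,12,35)
E
```

```text
27.25 [ 0.4407 -0.0642  0.1381] 0.05969071256463838
0.045392555926814356 [-0.    -0.004  0.   ]
35 0.0003 -0.0007 -0.0179 -0.19 0 0; 35 0.0003 -0.0003 -0.0179 -0.19 0 0; 35 0.0003 0.0001 -0.0179 -0.19 0 0; 35 0.0003 0.0005 -0.0179 -0.19 0 0; 35 0.0003 0.0009 -0.0179 -0.19 0 0; 35 0.0003 0.0013 -0.0179 -0.19 0 0; 35 0.0003 0.0017 -0.0178 -0.19 -0.01 0; 35 0.0003 0.0021 -0.0178 -0.19 0 0; 35 0.0003 0.0025 -0.0178 -0.19 -0.01 0; 35 0.0003 0.0029 -0.0177 -0.19 0 0; 35 0.0004 0.0033 -0.0176 -0.18 -0.01 0; 35 0.0003 0.0037 -0.0175 -0.19 0 0
  end [ 0.6506 -0.1109  0.135 ] left [0. 0. 0.] [ 0. -0. -0.]
```

```bash
python3 - <<'E'
from h import *; import pickle
A=pickle.load(open("pics/wA.pkl","rb"));B=pickle.load(open("pics/wB.pkl","rb"))
for n,f,u0,u1,v0,v1,tx in (("phone_c",A,155,235,5,85,-60),("scanner_c",A,345,425,45,125,-60),("meter_c",B,175,270,5,110,-53.5),("pager_c",B,415,505,4,38,-33)):
    g=cv2.cvtColor(f["color"],cv2.COLOR_BGR2GRAY).astype(float); L=[];Rr=[]
    for v in range(v0,v1):
        d=np.where(g[v,u0:u1]<100)[0]; uc=(u0+u1)//2
        s=g[v]; a=uc
        while s[a]<110: a-=1
        b=uc
        while s[b]<110: b+=1
        L.append(pix2w(f,a+(s[a]-110)/(s[a]-s[a+1]),v,.012)[:2]); Rr.append(pix2w(f,b-(s[b]-110)/(s[b]-s[b-1]),v,.012)[:2])
    out=[]
    for P in (L,Rr):
        P=np.array(P); vx,vy,x0,y0=cv2.fitLine(P.astype(np.float32),cv2.DIST_HUBER,0,.001,.001).ravel()
        if vx<0: vx,vy=-vx,-vy
        out.append((np.arctan2(vy,vx),y0+vy/vx*(.62-x0)))
    print(n,np.round(out,4),"mid y at x=.62",np.mean([o[1] for o in out]).round(4))
E
```

```text
phone_c [[ 0.0008 -0.0859]
 [-0.005  -0.1359]] mid y at x=.62 -0.1109
scanner_c [[ 0.0408 -0.2748]
 [ 0.0406 -0.317 ]] mid y at x=.62 -0.2959
meter_c [[-0.0597  0.3433]
 [-0.0694  0.2773]] mid y at x=.62 0.3103
pager_c [[0.0865 0.1125]
 [0.0849 0.0557]] mid y at x=.62 0.0841
```

Request:
{"name": "apply_moves", "arguments": {
  "increments": "35 0 -0.0007 -0.0179 -0.19 0 0; 35 0 -0.0003 -0.0179 -0.19 0 0; 35 0 0 -0.0179 -0.19 0 0; 35 0 0.0005 -0.0179 -0.19 0 0; 35 0 0.001 -0.0179 -0.19 0 0; 35 0 0.0013 -0.0179 -0.19 0 0; 35 0 0.0017 -0.0178 -0.19 0 0; 35 0 0.002 -0.0178 -0.19 0 0"
}}

```text
clock: 28.05
tcp_pos: [0.5794, -0.0953, 0.1344]
orientation: [-2.18, 0.084, 2.184]
contact_force: [-0.1, -0.2, -1.3]
grip_width: 0.0455
```

Request:
{"name": "apply_moves", "arguments": {
  "increments": "35 0 0.0025 -0.0178 -0.19 0 0; 35 0 0.003 -0.0177 -0.19 0 0; 35 0 0.0033 -0.0176 -0.18 0 0; 35 0 0.0037 -0.0175 -0.19 0 0; 35 0 0 0 0 0 0; 35 0 0 0 0 0 0; 35 0 0 0 0 0 0; 35 0 0 0 0 0 0"
}}

```text
clock: 28.85
tcp_pos: [0.6486, -0.1105, 0.1352]
orientation: [2.214, 0.014, -2.216]
contact_force: [0.7, 0.2, -0.7]
grip_width: 0.0455
```

```bash
python3 - <<'E'
from plan import *
from ov import *
f=snap("h3");o=r.get_obs()
i=f["color"].copy(); outline(f,i,.6416,-.111,-.002,bx(-86,86,70),.025,(0,0,255)); t=o["tcp_pos"]; outline(f,i,t[0],t[1],.012,SH["phone"],t[2]+.003,(255,0,0)); cv2.imwrite("pics/h3o.png",i)
go([.6506,-.111,.036],-.002,8,35)
E
```

```text
28.9 [ 0.6488 -0.1106  0.1354] 0.008159346998799374
35 0.0124 0.0001 -0.0002 0.02 0 0; 35 0.0124 0 -0.0002 0.01 0 0; 35 0.0124 0.0001 -0.0002 0.02 0 0; 35 0.0124 0 -0.0003 0.01 0 0; 35 0.0124 0.0001 -0.0002 0.02 0 0; 35 0.0125 0 -0.0003 0.01 0 0; 35 0.0124 0.0001 -0.0002 0.02 0 0; 35 0.0125 0 -0.0003 0.01 0 0
  end [ 0.6506 -0.111   0.036 ] left [-0. -0.  0.] [ 0.     0.001 -0.   ]
```

Request:
{"name": "apply_moves", "arguments": {
  "increments": "35 0.015 0 -0.001 0.06 0 0; 35 0.018 0.0005 -0.001 0.06 0 0; 35 0.018 0 0 0 0 0; 35 0.016 0 0 0 0 0; 35 0.012 0 0 0 0 0; 35 0.008 0 0 0 0 0; 35 0.006 0 0 0 0 0; 35 0.004 0 0 0 0 0"
}}

```text
clock: 29.7
tcp_pos: [0.6516, -0.1112, 0.0381]
orientation: [-2.221, 0.002, 2.22]
contact_force: [0.8, -0.1, -1.7]
grip_width: 0.0457
```

Request:
{"name": "apply_moves", "arguments": {
  "increments": "35 0.002 0 0 0 0 0; 35 0.001 0 0 0 0 0; 35 0.001 0 0 0 0 0; 35 0.0005 0 0 0 0 0; 35 0 0 0 0 0 0; 35 0 0 0 0 0 0; 35 0 0 0 0 0 0; 35 0 0 0 0 0 0"
}}

```text
clock: 30.5
tcp_pos: [0.6515, -0.1112, 0.034]
orientation: [-2.221, 0.002, 2.22]
contact_force: [0.5, 0.1, -1.6]
grip_width: 0.0457
```

Request:
{"name": "apply_moves", "arguments": {
  "increments": "35 0.0005 0 0 0 0 0; 35 0.0005 0 0 0 0 0; 35 0.0005 0 0 0 0 0; 35 0.0005 0 0 0 0 0; 35 0 0 0 0 0 0; 35 0 0 0 0 0 0; 35 0 0 0 0 0 0; 35 0 0 0 0 0 0"
}}

```text
clock: 31.3
tcp_pos: [0.6515, -0.1112, 0.0333]
orientation: [-2.221, 0.003, 2.22]
contact_force: [-4.5, 0.8, 9.6]
grip_width: 0.0452
```

Contact came at the expected seated height. Releasing, then on to the scanner.

Request:
{"name": "apply_moves", "arguments": {
  "increments": "35 -0.001 0 0 0 0 0; 48 0 0 0 0 0 0; 51 0 0 0 0 0 0; 56 0 0 0 0 0 0; 65 0 0 0 0 0 0; 75 0 0 0 0 0 0; 85 0 0 0 0 0 0; 85 0 0 0 0 0 0"
}}

```text
clock: 32.1
tcp_pos: [0.6514, -0.1113, 0.0329]
orientation: [-2.22, 0.002, 2.22]
contact_force: [-0.7, 0.1, 0.3]
grip_width: 0.0849
```

Request:
{"name": "apply_moves", "arguments": {
  "increments": "85 -0.005 0 0 0 0 0; 85 -0.015 0 0 0 0 0; 85 -0.025 0 0 0 0 0; 85 -0.03 0 0 0 0 0; 85 -0.03 0 0 0 0 0; 85 -0.02 0 0 0 0 0; 85 -0.005 0 0 0 0 0; 85 0 0 0 0 0 0"
}}

```text
clock: 32.9
tcp_pos: [0.652, -0.1113, 0.1644]
orientation: [-2.223, 0.003, 2.218]
contact_force: [-0.1, -0.3, -0.6]
grip_width: 0.085
```

```bash
python3 - <<'E'
from plan import *
from ov import *
f=snap("h4");i=f["color"].copy(); outline(f,i,.6506,-.111,-.002,SH["phone"],.036,(0,0,255)); cv2.imwrite("pics/h4o.png",i)
go([.419,-.375,.16],-.092,14)
E
```

```text
32.95 [ 0.6512 -0.1113  0.1629] 0.024924063545120206
85 0.0002 0.0189 0.0165 0.05 0 0; 85 0.0002 0.019 0.0164 0.05 0 0; 85 0.0002 0.0191 0.0163 0.05 0 0; 85 0.0002 0.0192 0.0162 0.05 0 0; 85 0.0002 0.0193 0.0161 0.05 0 0; 85 0.0002 0.0193 0.016 0.06 0 0; 85 0.0002 0.0195 0.0158 0.05 0 0; 85 0.0002 0.0196 0.0157 0.06 0 0; 85 0.0002 0.0197 0.0156 0.05 0 0; 85 0.0002 0.0197 0.0155 0.06 0 0; 85 0.0002 0.0199 0.0153 0.05 0 0; 85 0.0002 0.0199 0.0152 0.06 0 0; 85 0.0003 0.0201 0.0151 0.05 0 0; 85 0.0002 0.0201 0.015 0.06 0 0
  end [ 0.419 -0.375  0.16 ] left [ 0. -0. -0.] [-0. -0. -0.]
```

Request:
{"name": "apply_moves", "arguments": {
  "increments": "85 0 0.0189 0.0165 0.05 0 0; 85 0 0.019 0.0164 0.05 0 0; 85 0 0.0191 0.0163 0.05 0 0; 85 0 0.0192 0.0162 0.05 0 0; 85 0 0.0193 0.0161 0.05 0 0; 85 0 0.0193 0.016 0.06 0 0; 85 0 0.0195 0.0158 0.05 0 0; 85 0 0.0196 0.0157 0.06 0 0"
}}

```text
clock: 33.75
tcp_pos: [0.5171, -0.2624, 0.1613]
orientation: [-2.191, 0.056, 2.197]
contact_force: [-0.6, -0.3, -0.2]
grip_width: 0.085
```

Request:
{"name": "apply_moves", "arguments": {
  "increments": "85 0 0.0197 0.0156 0.05 0 0; 85 0 0.0197 0.0155 0.06 0 0; 85 0 0.0199 0.0153 0.05 0 0; 85 0 0.0199 0.0152 0.06 0 0; 85 0 0.02 0.0151 0.05 0 0; 85 0 0.02 0.015 0.06 0 0; 85 0 0 0 0 0 0; 85 0 0 0 0 0 0"
}}

```text
clock: 34.55
tcp_pos: [0.4183, -0.3745, 0.1617]
orientation: [-2.171, 0.1, 2.175]
contact_force: [-1.0, 0.2, 0.8]
grip_width: 0.0851
```

```bash
python3 - <<'E'
from plan import *
from ov import *
f=snap("s1");i=f["color"].copy(); outline(f,i,.4186,-.3754,-.096,SH["scanner"],.03,(0,0,255)); o=r.get_obs(); print((R.from_rotvec(o["orientation"]).inv()*Rt(-.096)).as_rotvec().round(3))
a=i[100:400,120:520]; b=cv2.imread("pics/h4o.png")[100:400,120:520]
m=np.vstack([np.hstack([a,b]),np.hstack([cv2.imread("pics/h3o.png")[100:400,120:520],b*0])])
m[300:,400:]=cv2.resize(b[40:190,100:300],(400,300))
cv2.imwrite("pics/mont1.png",m)
E
```

```text
34.6 [ 0.4192 -0.3738  0.1619] 0.013100724669052575
[0.004 0.001 0.001]
```

View pics/mont1.png

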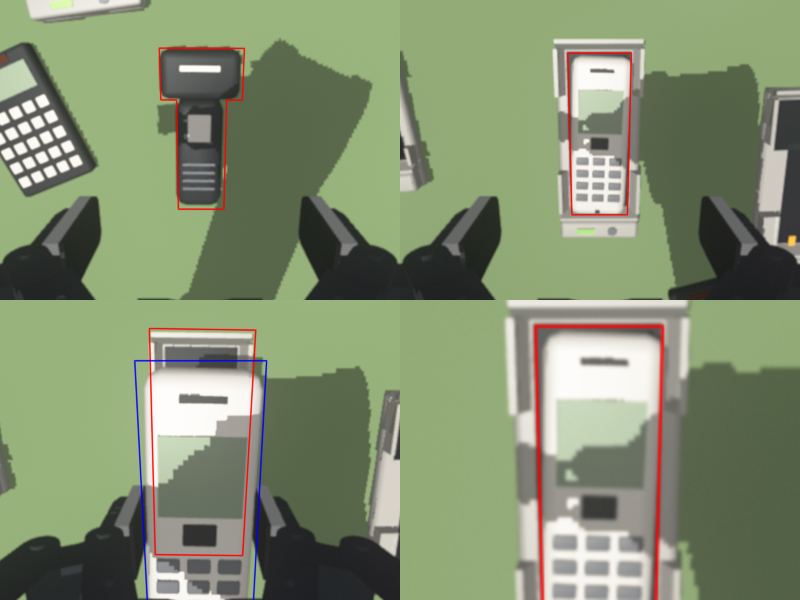

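The phone is seated exactly on its outline (right panels). The scanner (top left, about (201,125)) matches its estimate within 1–2 mm. Gripping it.

Request:
{"name": "apply_moves", "arguments": {
  "increments": "85 0.018 0 -0.001 0 0 0; 85 0.022 0 0 0 0 0; 85 0.024 0 0 0 0 0; 85 0.024 0 0 0 0 0; 85 0.021 0 0 0 0 0; 85 0.015 0 0 0 0 0; 85 0.008 0 0 0 0 0; 85 0.004 0 0 0 0 0"
}}

```text
clock: 35.4
tcp_pos: [0.4205, -0.3742, 0.0263]
orientation: [-2.174, 0.098, 2.175]
contact_force: [0.4, 0.5, -0.1]
grip_width: 0.085
```

Request:
{"name": "apply_moves", "arguments": {
  "increments": "85 0 0 0 0 0 0; 28 0 0 0 0 0 0; 28 0 0 0 0 0 0; 28 0 0 0 0 0 0; 28 0 0 0 0 0 0; 28 0 0 0 0 0 0; 28 0 0 0 0 0 0; 28 0 0 0 0 0 0",
  "squeeze": 35
}}

```text
clock: 36.2
tcp_pos: [0.4206, -0.3752, 0.0276]
orientation: [-2.175, 0.101, 2.174]
contact_force: [-1.3, 1.0, 5.8]
grip_width: 0.0371
```

Request:
{"name": "apply_moves", "arguments": {
  "increments": "28 0 0 0 0 0 0; 28 -0.01 0 0 0 0 0; 28 -0.015 0 0 0 0 0; 28 -0.02 0 0 0 0 0; 28 -0.02 0 0 0 0 0; 28 -0.02 0 0 0 0 0; 28 -0.02 0 0 0 0 0; 28 -0.01 0 0 0 0 0"
}}

```text
clock: 37.0
tcp_pos: [0.4209, -0.3753, 0.1446]
orientation: [-2.178, 0.102, 2.172]
contact_force: [1.0, -0.4, -2.3]
grip_width: 0.0373
```

```bash
python3 - <<'E'
from plan import *
from ov import *
snap("s2");o=r.get_obs();print(o["grip_width"],(R.from_rotvec(o["orientation"]).inv()*Rt(-.096)).as_rotvec().round(3))
th=.041; t=[.6036+.008,-.2966+.008*.041]; print(t)
go([*t,.14],th,10,28)
E
```

```text
37.05 [ 0.4213 -0.3757  0.1453] 0.0548110330747631
0.03735542841764563 [ 0.004 -0.004 -0.002]
[0.6116, -0.296272]
28 0.0006 -0.0097 -0.0182 -0.11 0 0; 28 0.0006 -0.0094 -0.0183 -0.11 0 0; 28 0.0006 -0.0092 -0.0185 -0.11 0 0; 28 0.0006 -0.0089 -0.0186 -0.11 0 0; 28 0.0006 -0.0087 -0.0187 -0.11 0 0; 28 0.0005 -0.0084 -0.0188 -0.11 -0.01 0; 28 0.0005 -0.0082 -0.0189 -0.11 0 -0.01; 28 0.0006 -0.0079 -0.019 -0.11 -0.01 0; 28 0.0005 -0.0077 -0.0192 -0.11 0 -0.01; 28 0.0005 -0.0074 -0.0192 -0.12 -0.01 0
  end [ 0.6116 -0.2963  0.14  ] left [ 0.  0. -0.] [ 0.  0. -0.]
```

Request:
{"name": "apply_moves", "arguments": {
  "increments": "28 0 -0.0097 -0.0182 -0.11 0 0; 28 0 -0.0094 -0.0183 -0.11 0 0; 28 0 -0.0092 -0.0185 -0.11 0 0; 28 0 -0.009 -0.0186 -0.11 0 0; 28 0 -0.0087 -0.0187 -0.11 0 0; 28 0 -0.0084 -0.0188 -0.11 0 0; 28 0 -0.0082 -0.0189 -0.11 0 0; 28 0 -0.008 -0.019 -0.11 0 0"
}}

```text
clock: 37.85
tcp_pos: [0.5741, -0.3101, 0.1416]
orientation: [2.214, 0.017, -2.214]
contact_force: [-0.3, -0.2, -1.9]
grip_width: 0.0371
```

Request:
{"name": "apply_moves", "arguments": {
  "increments": "28 0 -0.0077 -0.0192 -0.11 0 0; 28 0 -0.0074 -0.0192 -0.12 0 0; 28 0 0 0 0 0 0; 28 0 0 0 0 0 0; 28 0 0 0 0 0 0; 28 0 0 0 0 0 0; 28 0 0 0 0 0 0; 28 0 0 0 0 0 0"
}}

```text
clock: 38.65
tcp_pos: [0.6101, -0.2956, 0.142]
orientation: [2.201, 0.044, -2.201]
contact_force: [-0.4, 0.6, -2.1]
grip_width: 0.0373
```

```bash
python3 - <<'E'
from plan import *
from ov import *
f=snap("s3");o=r.get_obs();t=o["tcp_pos"]
i=f["color"].copy(); outline(f,i,.6036,-.2966,.041,bx(-86,86,86),.025,(0,0,255)); outline(f,i,t[0],t[1],.041,SH["scanner"],t[2]+.0025,(255,0,0)); cv2.imwrite("pics/s3o.png",i)
print(w2pix(f,[[*(t[:2]+.028*np.array([1,.041])),t[2]+.0025],[*(t[:2]+.066*np.array([1,.041])),t[2]+.0025]]))
go([.6116,-.2963,.043],.041,8,28)
# dark head extent down the middle column and across
g=cv2.cvtColor(f["color"],cv2.COLOR_BGR2GRAY); print(g[110:260:3,285].tolist()); print(g[190,220:420:3].tolist())
E
```

```text
38.7 [ 0.6102 -0.2955  0.1421] 0.0025438589361916506
[[319.59069103 259.77301448]
 [319.56526755 157.33411601]]
28 0.0124 0.0001 -0.0002 0 0 0; 28 0.0124 0.0001 -0.0002 0 0 0; 28 0.0124 0.0001 -0.0002 0 0 0; 28 0.0124 0.0001 -0.0002 0 0 0; 28 0.0124 0.0001 -0.0001 0 0 0; 28 0.0124 0.0001 -0.0002 0 0 0; 28 0.0123 0.0001 -0.0001 0 0 0; 28 0.0124 0.0001 -0.0002 0 0 0
  end [ 0.6116 -0.2963  0.043 ] left [-0.  0.  0.] [-0. -0. -0.]
[194, 195, 195, 195, 195, 195, 194, 216, 252, 208, 160, 187, 160, 122, 121, 120, 120, 77, 100, 72, 79, 85, 90, 101, 111, 122, 123, 120, 120, 110, 255, 255, 255, 255, 121, 109, 107, 105, 104, 102, 99, 98, 98, 95, 94, 94, 93, 86, 79, 74]
[194, 195, 194, 195, 194, 194, 193, 79, 85, 97, 110, 123, 126, 126, 124, 125, 124, 123, 122, 122, 122, 121, 121, 121, 120, 119, 119, 118, 118, 117, 116, 116, 115, 114, 113, 113, 112, 111, 111, 110, 108, 107, 107, 106, 105, 104, 103, 102, 101, 98, 99, 98, 97, 94, 90, 72, 63, 62, 60, 60, 66, 114, 114, 114, 114, 114, 113]
```

Request:
{"name": "apply_moves", "arguments": {
  "increments": "28 0.015 0.0005 -0.001 0 0 0; 28 0.018 0 -0.001 0 0 0; 28 0.018 0 0 0 0 0; 28 0.016 0 0 0 0 0; 28 0.012 0 0 0 0 0; 28 0.008 0 0 0 0 0; 28 0.006 0 0 0 0 0; 28 0.004 0 0 0 0 0"
}}

```text
clock: 39.5
tcp_pos: [0.6127, -0.2957, 0.0446]
orientation: [2.201, 0.045, -2.2]
contact_force: [0.3, 0.2, -1.5]
grip_width: 0.0371
```

Request:
{"name": "apply_moves", "arguments": {
  "increments": "28 0.002 0 0 0 0 0; 28 0.001 0 0 0 0 0; 28 0.001 0 0 0 0 0; 28 0.001 0 0 0 0 0; 28 0 0 0 0 0 0; 28 0 0 0 0 0 0; 28 0 0 0 0 0 0; 28 0 0 0 0 0 0"
}}

```text
clock: 40.3
tcp_pos: [0.6125, -0.2957, 0.04]
orientation: [2.201, 0.045, -2.2]
contact_force: [0.7, -0.8, -1.4]
grip_width: 0.0374
```

Request:
{"name": "apply_moves", "arguments": {
  "increments": "28 0.0005 0 0 0 0 0; 28 0.0005 0 0 0 0 0; 28 0.0005 0 0 0 0 0; 28 0 0 0 0 0 0; 28 0 0 0 0 0 0; 28 0 0 0 0 0 0; 28 0 0 0 0 0 0; 28 0 0 0 0 0 0"
}}

```text
clock: 41.1
tcp_pos: [0.6126, -0.2957, 0.0397]
orientation: [2.201, 0.045, -2.2]
contact_force: [-3.1, 1.2, 7.6]
grip_width: 0.0377
```

Request:
{"name": "apply_moves", "arguments": {
  "increments": "28 -0.0005 0 0 0 0 0; 40 0 0 0 0 0 0; 43 0 0 0 0 0 0; 48 0 0 0 0 0 0; 54 0 0 0 0 0 0; 60 0 0 0 0 0 0; 60 0 0 0 0 0 0; 60 0 0 0 0 0 0"
}}

```text
clock: 41.9
tcp_pos: [0.6125, -0.2956, 0.0389]
orientation: [2.201, 0.045, -2.201]
contact_force: [-0.8, -0.3, -0.7]
grip_width: 0.06
```

Request:
{"name": "apply_moves", "arguments": {
  "increments": "60 -0.005 0 0 0 0 0; 60 -0.015 0 0 0 0 0; 70 -0.025 0 0 0 0 0; 85 -0.03 0 0 0 0 0; 85 -0.03 0 0 0 0 0; 85 -0.03 0 0 0 0 0; 85 -0.01 0 0 0 0 0; 85 0 0 0 0 0 0"
}}

```text
clock: 42.7
tcp_pos: [0.6136, -0.2961, 0.1867]
orientation: [2.204, 0.043, -2.195]
contact_force: [0.5, 0.2, -0.6]
grip_width: 0.0852
```

```bash
python3 - <<'E'
from plan import *
from ov import *
f=snap("s4");i=f["color"].copy(); print(r.get_obs()["contact_force"])
th=.041; outline(f,i,.6036+.008,-.2963,th,SH["scanner"],.042,(0,0,255))
a=cv2.resize(i[110:360,170:470],(480,400))
g=r.grab_frame("scene"); s=g["color"].copy()
for n,x,y,t,dx,z in (("meter",.6105,.310,-.063,.0075,.040),("pager",.6558,.0875,.09,.009,.034),("phone",.6416,-.111,-.002,.009,.036),("scanner",.6036,-.2966,.041,.008,.042)):
    outline(g,s,x+dx*np.cos(t),y+dx*np.sin(t),t,SH[n],z,(0,0,255))
b=cv2.resize(s[170:360,120:520],(800,380))[:, :]
m=np.zeros((600,800,3),np.uint8); m[:220,:264]=cv2.resize(a,(264,220)); m[220:]=b
raw=f["color"][110:360,170:470]; m[:220,264:528]=cv2.resize(raw,(264,220)); m[:220,528:792]=cv2.resize(g["color"][170:360,360:520],(264,220))
cv2.imwrite("pics/final.png",m)
E
```

```text
42.75 [ 0.6126 -0.2957  0.1846] 0.031204907000098377
[ 0.8009324  -0.04617281 -1.19865105]
```

View pics/final.png

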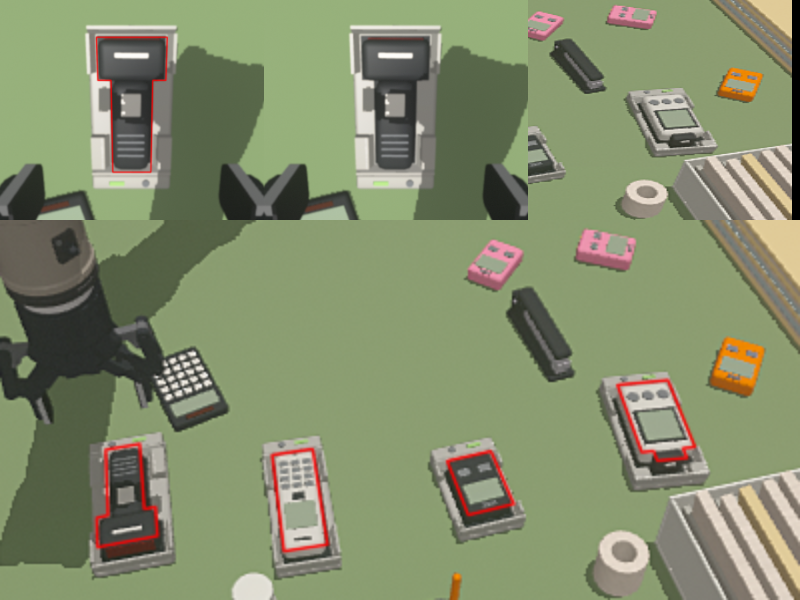

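All four are seated, and the calculator and stapler are where they were. Handing in.

```bash
python3 -c "
from bench import r
print(r.hand_in()); print(r.get_obs()['clock'])"
```

```text
the job is handed in; nothing more can be done
None
the job is handed in; nothing more can be done
```

The meter, pager, phone and scanner are each face up in their own cradle, contact end at the contacts, and the job was handed in at about 43 s of the 120 s. `hand_in` returned no verdict.

- **Placing:** I lowered each one gripped to its expected seated height (12 mm above its height on the counter) before opening the fingers. Light contact (8–10 N) showed for the phone and scanner; the meter and pager showed no clear contact force at their seat height.
- **Last checks:** in the wrist pictures after each release, all four lay on their predicted seated outlines within about 2 mm. In the final scene picture they sit level in the pockets, though the outlines drawn on it are a few millimetres off, as that camera was from the start.
- **Left alone:** by eye, the calculator, stapler and the pink and orange look-alikes are where they were. The gripper was open and about 15 cm above the cradles at hand-in.
- **Disagreement:** the scene camera put the loose handhelds 5–7 mm and the cradles 1–5 mm farther out in x than the wrist camera did. I used the wrist camera, and the placements bore it out.

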